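Set the press straightedge against its two studs

TASK

First pick up the fallen ball stand that lies in the way and stand it upright on its foot in the middle of the blue pad. Then slide the steel straightedge flat along the bench, without lifting it, in under the yellow guard rail of the press until its red-marked edge touches both red studs at once, and let go. Leave the ball in its cup, the other cup, the core, the caliper and the toggle switch undisturbed.

Things in the scene. Friction and masses are not known exactly. Their poses are not given: they have to be found in the camera images.
- press: Compact green seam press, fixed to the bench. Origin on the bench midway between its two red studs; x points from the robot's side into the press, y left along the line of the studs. Column: x -45 to 145, y 195 to 355, 340 high. Ram arm: x 55 to 115, y -120 to 240, z 220 to 275; its ram at x=85, y=0 hangs down to z=95. Die block: x 40 to 130, y -85 to 85, 42 high.
- rail_mid (a point): On the axis of the yellow guard rail of the press, a fixed level bar of diameter 20 along press y, 180 above the bench (underside 170); this point is at x=-38, y=0 of the press. The rail runs from 155 right to 215 left of it; at its left end is a clamp block, x -55 to -5, y 210 to 260, z 157 to 202 of the press.
- stud_left (a point): Foot (at bench height) of the left red stud, an upright pin fixed to the bench, diameter 12, 22 high; at y=+75 of the press.
- stud_right (a point): Foot (at bench height) of the right red stud, an upright pin fixed to the bench, diameter 12, 22 high; at y=-75 of the press.
- straightedge: Loose steel bar lying flat on the bench, 240 long (its y), 30 wide (its x), 6 thick, about 0.45 kg. Origin: centre of its underside. Its +x long edge carries a red stripe and is the one to lay against the studs (straightedge x then points along press x, origin 21 before the stud line). At its middle stands a black grip block, 24 in x, 20 in y, its top 50 above the bench.
- grip (a point): Point in the middle of the straightedge's black grip block, 34 above the bench: a good place to grip it, fingers closing along the bar's length.
- stand: Loose ball stand, 90 tall, about 0.22 kg, found lying on its side. Origin: centre of the underside of its foot; z runs along its axis from foot to head. Square dark foot 50 x 50 x 12, round white post diameter 28 from z=12 to z=74, round orange head diameter 50 from z=74 to z=90. It lies in front of the press with its axis level, 25 above the bench, head roughly towards the robot.
- pad: Blue round pad fixed to the bench, diameter 120, 3 thick, a white ring in its middle. Origin: centre of its underside. To the robot's left or right.
- die_cup: Loose polished steel die cup, outer diameter 76, 34 high, holding the white ball; it stands just right of the way to the studs. Origin: centre of its underside.
- ball_center (a point): Centre of the white cricket ball, diameter 72, resting in the die cup; its top is about 87 above the bench.
- core: Yellow nylon core ball, diameter 54, on a square dark base 60 x 60, loose as one piece, 72 high; it stands just left of the way to the studs. Origin: centre of its underside.
- caliper: Loose stainless caliper lying flat, 200 long (its x) and up to 68 wide, 9 thick. Origin: underside, middle of its beam. On the side of the bench where the pad is not.
- spare_cup: Loose empty polished die cup, outer diameter 76, 34 high, right of the press. Origin: centre of its underside.
- control_box: Grey control box fixed to the bench at the right, 130 (x) x 160 (y), 60 high, with the toggle switch on top. Origin: centre of its underside.
- switch (a joint): Black toggle switch on top of the control box (at y=+35 of the box, its tip about 110 above the bench); rad: 0 as it stands (leaning to the robot), grows as it is pushed over.
- spool_rack: Fixed wooden thread spool rack at the far left, 220 (x) x 120 (y), 118 high. Origin: centre of its underside.
Mind the look-alikes: they are no part of the job. Leave any pink or turquoise look-alike of the stand alone.

How it is judged:
By the outcome, as a careful person would: the job done as asked, in the order asked, and still so for the second after the job is handed in, with the robot touching nothing.
It also fails if it takes over 72 s, if anything falls off the work surface, if the arm or the gripper's body presses on something with over 40 N, if the wrist force passes 120 N, or if a joint passes its speed limit or range.

ROBOT

A 6-joint arm with a two-finger parallel gripper is mounted at the origin on the work surface. World frame = base frame: x ahead of the robot, y to its left, z up, the work surface at z = 0. Lengths are in mm, angles in degrees, forces in N, time in s.
With the tool pointing down it reaches from about 350 to 850 mm from the base axis. Payload 8.1 kg.
Tool frame: the origin (TCP) lies between the finger pads; the fingertips stand 8 mm ahead of it and the grasp point (between the pads) lies 11 mm behind it (r.tip_extent is the distance from the TCP to the fingertips, in mm); z points along the fingers, y is the direction in which the jaws open and shut (so a half turn about z gives the same grasp; the last joint's range is limited). The gripper opens to 85 mm and grips with 20 to 120 N. Pads are 22 mm wide; open, the fingers measure 114 mm over their backs; the gripper's body (76 mm by 85 mm) begins 54 mm behind the grasp point. The pads swing forward as they close: fully open they stand 13 mm farther back than shut.
Start: joints at [60.08, 7.471, 85.268, -0, 87.261, -4.893], TCP at [253.805, 543.68, 239.292] pointing down, gripper open.
Joint ranges: [-169.43, 169.43], [-51.17, 129.36], [1.28, 143.12], [-76.62, 256.62], [0, 156.53], [-152.29, 152.29]. Speed limits (degrees/s): [136.94, 136.94, 159.86, 180, 180, 180].

INTERFACE

Orientations are given as [roll, pitch, yaw] about the fixed x, y, z axes, in that order (R = Rz(yaw) Ry(pitch) Rx(roll)).
In Python, from bench import sensors, viewer, hand_in, r gives the robot as it stands. The module is installed in compiled form; this text tells all that it offers.
- The arm moves only by the tool move_arm, never from a script. Its argument "rows" is a list that holds one entry, the list of rows, each a list of 6 numbers: the shift along the tool's x, y, z in m, then the turn, a rotation vector about the tool's x, y, z in degrees. In form: [[[tx, ty, tz, rx, ry, rz], ...]]. A call has 1 to 20 rows; each row is the pose to reach, as a shift and turn from the pose commanded when the call began, along the tool's axes at that moment; what a row does not reach only later rows make up. A row lasts 1/10 s, in which the tool goes at most 50 mm and 8.59 degrees, less where a joint would pass 70% of its speed; a pose out of reach is approached as far as the arm can. A call with a gripper value outside its range is refused whole. "grip" is the opening, from 0 (shut) to 1 (fully open), set as the call begins (left out, the last holds). The fingers move at their own pace and stop on an object; "newtons" is the grip in N (left out, the last holds). Time passes only in rows, so rows that repeat a pose let the fingers close. It gives the time, the measured TCP pose, the force and the opening at its end, in the units of the state.
- sensors.sense(): the state, without advancing time (a new reading comes with each control period).
- viewer.snapshot(name): name is "scene" or "top" or "wrist"; returns a dict with "color" (384x512x3 uint8, red, green, blue), "camera_matrix" (3x3 intrinsics, pixels), "R" (3x3) and "t" (3): a world point X has camera coordinates R X + t. Camera axes: x right, y down, z forward; pixel columns grow to the right and rows downward; lengths in mm; the calibration is good to about 2 mm. A picture is of the moment at which its call begins. There is no depth.
- hand_in(): hands the job in, once; it reports no verdict.
The state is a dict: "time": time; "joint_pos": joint angles; "qd": joint speeds; "joint_efforts": joint torques, N m; "tool_pos": TCP position; "tcp_rot": TCP orientation; "ft_force": force on the tool from outside, world axes, zero at the start; "wrist_torque": the same for the moment, N m; "finger_gap": finger opening in mm.
Only numpy, scipy, OpenCV 4.12 (cv2) and the standard library are available. Lean on these libraries where they do the work, as an engineer would, in place of code of your own. Each camera call takes 0.05 s, during which the arm holds its last target.

## Working session

There is one attempt and no reset: what is moved stays moved. The work goes in short steps, Python scripts to look and compute and a tool call to move; the robot and the scene stay as the last step left them, time stands still between calls to the robot, and variables do not carry over. Pictures are saved under pics/ and viewed, and the job is handed in when it is done.

Besides the shell and the picture viewer there is one more tool, called as name(argument=value, ...) on one line, values as JSON. move_arm: Moves the arm, as the interface text tells. Its arguments: {"type":"object","properties":{"rows":{"type":"array","items":{"type":"array","items":{"type":"array","items":{"type":"number"}}}},"grip":{"type":"number"},"newtons":{"type":"number"}},"required":["rows"]}

```bash
mkdir -p pics; python3 - <<'E'
from bench import sensors, viewer, r
import cv2,pickle
print(sensors.sense())
d={}
for n in ["scene","top","wrist"]:
    s=viewer.snapshot(n); d[n]=s
    cv2.imwrite(f"pics/{n}0.png",cv2.resize(s["color"][:,:,::-1],(800,600),interpolation=cv2.INTER_CUBIC))
    print(n,s["camera_matrix"],s["R"],s["t"])
pickle.dump(d,open("snap0.pkl","wb"))
E
```

```text
{'time': 0.0, 'joint_pos': array([ 6.00810684e+01,  7.51339059e+00,  8.53295503e+01,  5.55485515e-04,
        8.72614777e+01, -4.89379817e+00]), 'qd': array([ 0.02638032,  0.00407162, -0.02126621, -0.04345322, -0.03347824,
       -0.05416745]), 'joint_efforts': array([-4.05731262e-04, -5.69374466e+01, -5.00566077e+01, -1.45294480e-04,
        1.45389672e-02, -3.09011091e-05]), 'tool_pos': array([253.52622479, 543.21729472, 238.25972473]), 'tcp_rot': array([-1.79896009e+02, -9.46062624e-03,  1.54974831e+02]), 'ft_force': array([ 0.44181068,  0.30762036, -0.77079958]), 'wrist_torque': array([0.01959657, 0.03001949, 0.00942448]), 'finger_gap': 85.79197068263298}
scene [[455.13608977   0.         250.47736998]
 [  0.         455.13608977 189.31795751]
 [  0.           0.           1.        ]] [[ 0.69900013  0.71511639 -0.00271348]
 [ 0.58210924 -0.57118636 -0.57870111]
 [-0.41538855  0.40293261 -0.8155352 ]] [-429.36959276 -215.13736227 1998.87526383]
top [[369.53952676   0.         255.7546545 ]
 [  0.         369.53952676 189.02208837]
 [  0.           0.           1.        ]] [[ 0.02033601 -0.99961945 -0.0186386 ]
 [-0.98133961 -0.01639193 -0.19158254]
 [ 0.19120411  0.02218682 -0.98129951]] [  84.84545386  553.5011941  1250.81472944]
wrist [[267.73068009   0.         252.34923957]
 [  0.         267.73068009 195.29142859]
 [  0.           0.           1.        ]] [[ 0.42255024  0.9063363  -0.00240929]
 [ 0.87431231 -0.40691678  0.26456893]
 [ 0.23880805 -0.11390013 -0.96436377]] [-598.75758961  -34.3415873   378.36540776]
```

View pics/scene0.png

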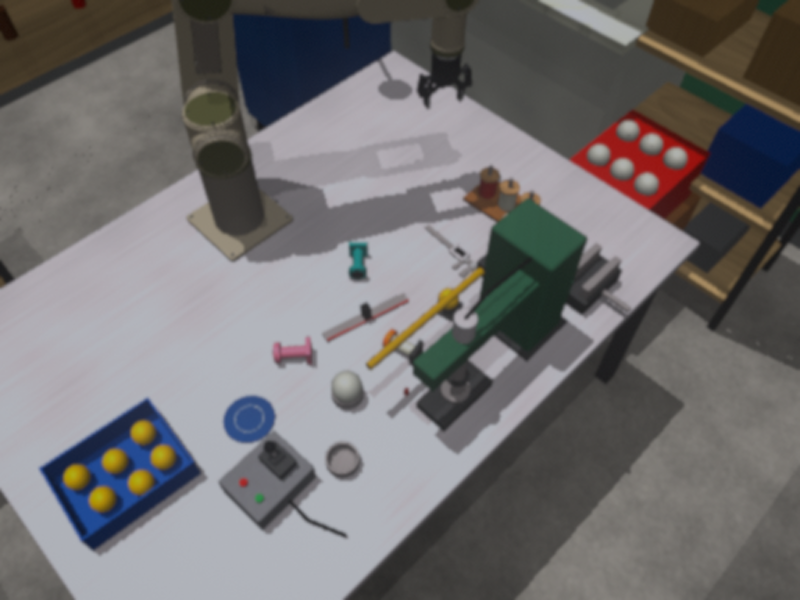

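View pics/top0.png

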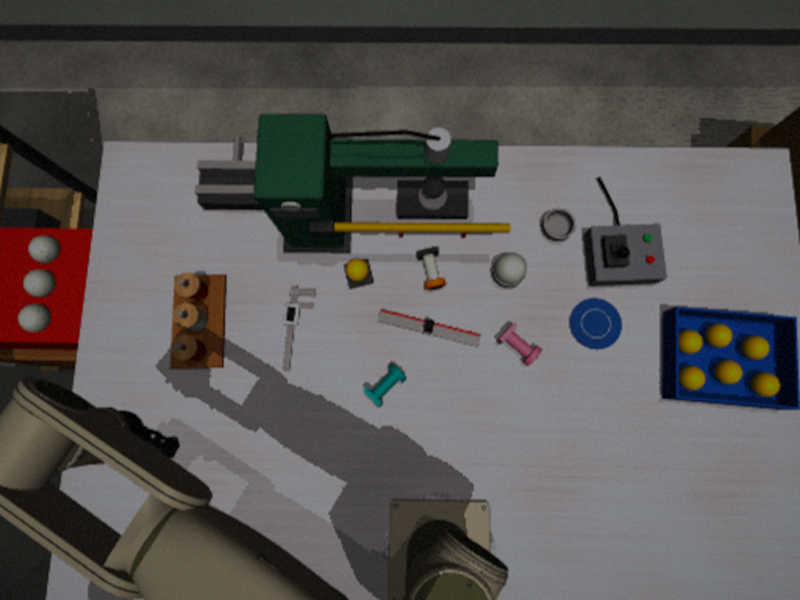

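View pics/wrist0.png

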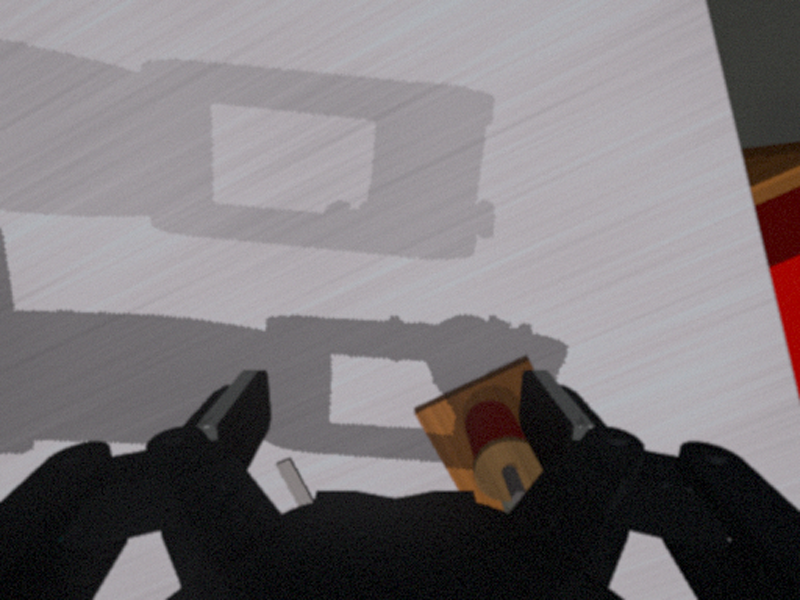

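Candidates for the stand in the top view (800x600): white post with orange head at (431,268), pink look-alike at (518,343) and turquoise look-alike at (385,384). The described one is orange/white/dark, at (431,268). I'll check it in a close crop and measure.

```bash
cat > h.py <<'E'
import numpy as np, cv2
from scipy.spatial.transform import Rotation as Ro
def ray(s,u,v):
    K,R,t=np.array(s["camera_matrix"]),np.array(s["R"]),np.array(s["t"])
    c=-R.T@t; d=R.T@np.linalg.solve(K,[u,v,1.]); return c,d
def plane(s,u,v,z):
    c,d=ray(s,u,v); return c+d*(z-c[2])/d[2]
def proj(s,X):
    p=np.array(s["R"])@np.array(X,float)+np.array(s["t"]); p=np.array(s["camera_matrix"])@p; return p[:2]/p[2]
def two(s1,p1,s2,p2):
    c1,d1=ray(s1,*p1);c2,d2=ray(s2,*p2)
    d1=d1/np.linalg.norm(d1);d2=d2/np.linalg.norm(d2)
    A=np.stack([d1,-d2],1);k=np.linalg.lstsq(A,c2-c1,rcond=None)[0]
    a,b=c1+k[0]*d1,c2+k[1]*d2
    return (a+b)/2,np.linalg.norm(a-b)
def blobs(s,lo,hi,roi=None,amin=6):
    hsv=cv2.cvtColor(s["color"],cv2.COLOR_RGB2HSV)
    m=cv2.inRange(hsv,np.array(lo),np.array(hi))
    if roi:
        k=np.zeros_like(m);u0,v0,u1,v1=roi;k[v0:v1,u0:u1]=255;m&=k
    n,l,st,ce=cv2.connectedComponentsWithStats(m)
    return [(ce[i],st[i],l==i) for i in range(1,n) if st[i,4]>=amin]
E
python3 - <<'E'
import pickle,cv2
d=pickle.load(open("snap0.pkl","rb"))
t=d["top"]["color"][120:264,215:407,::-1]
cv2.imwrite("pics/topcrop0.png",cv2.resize(t,None,fx=4,fy=4,interpolation=cv2.INTER_CUBIC))
t=d["scene"]["color"][170:270,170:320,::-1]
cv2.imwrite("pics/scenecrop0.png",cv2.resize(t,None,fx=5,fy=5,interpolation=cv2.INTER_CUBIC))
E
```

```text
(no output)
```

View pics/topcrop0.png

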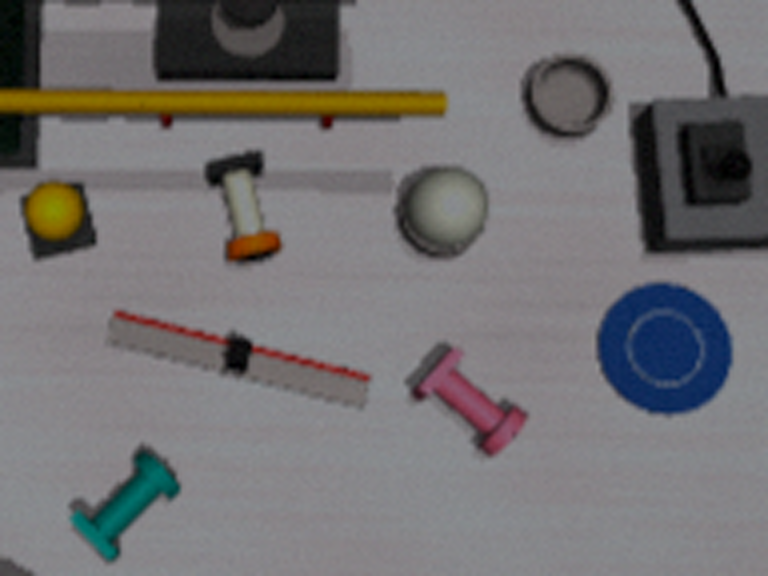

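View pics/scenecrop0.png

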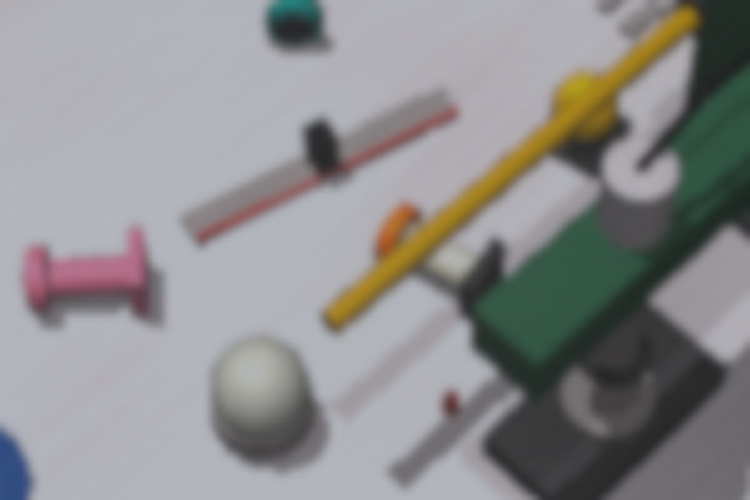

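```bash
python3 - <<'E'
import pickle
from h import *
np.set_printoptions(precision=1,suppress=True)
d=pickle.load(open("snap0.pkl","rb")); T=d["top"];S=d["scene"]
# rail
b=blobs(T,(18,150,90),(32,255,255),(200,135,340,155),30)
for c,st,m in b:
    ys,xs=np.nonzero(m); print("rail",st)
    sel=(xs>st[0]+3)
    u=np.arange(st[0],st[0]+st[2]); vc=np.array([ys[xs==k].mean() for k in u]); wd=np.array([(ys[xs==k].size) for k in u])
    f=np.polyfit(u[3:-3],vc[3:-3],1)
    R=plane(T,u[-1]+.5,np.polyval(f,u[-1]+.5),180);L=plane(T,u[0],np.polyval(f,u[0]),180)
    dr=(L-R)/np.linalg.norm(L-R); print(R,L,np.linalg.norm(L-R),dr,np.degrees(np.arctan2(-dr[0],dr[1])),wd)
    ym=R+dr*155; xm=np.array([dr[1],-dr[0],0]); O=ym+38*xm;O[2]=0
    print("press O from rail",O, "studs",O+75*dr,O-75*dr)
for nm,s,roi in (("top",T,(240,143,310,156)),("scene",S,(250,243,270,258))):
    for lo,hi in (((0,100,50),(8,255,255)),((172,100,50),(180,255,255))):
        for c,st,m in blobs(s,lo,hi,roi,2): print("red",nm,c,st,plane(s,*c,11),plane(s,*c,20))
# red stripe of edge
h=cv2.cvtColor(T["color"],cv2.COLOR_RGB2HSV)
m=((h[...,0]<8)|(h[...,0]>172))&(h[...,1]>70)
k=np.zeros_like(m);k[192:220,238:312]=1;m&=k
ys,xs=np.nonzero(m);P=np.array([plane(T,x,y,6) for x,y in zip(xs,ys)])
c=P.mean(0);w,v=np.linalg.eigh(np.cov((P-c)[:,:2].T));ax=v[:,1]; 
if ax[1]<0: ax=-ax
q=(P-c)[:,:2]@ax; print("stripe",c,ax,np.degrees(np.arctan2(-ax[0],ax[1])),q.min(),q.max(), (P-c)[:,:2]@[ax[1],-ax[0]])
# black block
m=(h[...,2]<60);k[:]=0;k[198:216,266:282]=1;m&=k
ys,xs=np.nonzero(m);print("block px",xs.mean(),ys.mean(),len(xs),plane(T,xs.mean(),ys.mean(),34))
# pad
for c,st,mm in blobs(T,(100,120,50),(125,255,255),(360,188,402,226),200): 
    (e,sz,a)=cv2.fitEllipse(max(cv2.findContours(mm.astype('uint8'),0,1)[0],key=len)); print("pad",c,st,e,sz,plane(T,*e,3))
for c,st,mm in blobs(S,(100,120,50),(125,255,255),(135,245,182,290),200): 
    (e,sz,a)=cv2.fitEllipse(max(cv2.findContours(mm.astype('uint8'),0,1)[0],key=len)); print("padS",e,sz,plane(S,*e,3))
# stand
for c,st,mm in blobs(T,(4,120,60),(18,255,255),(265,170,292,190),10): print("head",c,st,plane(T,*c,25))
for c,st,mm in blobs(S,(4,120,60),(16,255,255),(240,205,262,230),10): print("headS",c,st,plane(S,*c,25))
for c,st,mm in blobs(T,(0,0,0),(180,120,62),(262,155,285,170),10): print("foot",c,st,plane(T,*c,25))
for c,st,mm in blobs(T,(15,10,100),(50,90,255),(262,155,290,185),10): print("post",c,st,plane(T,*c,33))
for c,st,mm in blobs(T,(18,120,60),(32,255,255),(215,160,245,185),30): print("core",c,plane(T,*c,45),st)
for c,st,mm in blobs(T,(15,10,100),(50,90,255),(310,155,345,190),30): print("ball",c,plane(T,*c,51),st)
for n,X in (("studL",0),): pass
E
```

```text
rail [214 143 113   6 566]
[ 676.3 -134.6  180. ] [672.1 231.7 180. ] 366.37737380645075 [-0.  1.  0.] 0.6604314518859147 [4 4 4 4 4 4 5 5 5 5 5 5 5 5 5 5 5 5 5 5 5 5 5 5 5 5 5 5 5 5 5 5 5 5 5 5 5
 5 5 5 5 5 5 5 5 5 5 5 5 5 5 5 5 5 5 5 5 5 5 5 5 5 5 5 5 5 5 5 5 5 5 5 5 5
 5 5 5 5 5 5 5 5 5 5 5 5 5 5 5 5 5 5 5 5 5 5 5 5 5 5 5 6 5 6 6 6 6 6 6 6 6
 6 2]
press O from rail [712.5  20.8   0. ] studs [711.6  95.8   0. ] [713.4 -54.2   0. ]
red top [256.2 149.2] [255 149   3   2   4] [711.4  97.3  11. ] [708.6  97.1  20. ]
red top [296.4 149.6] [295 149   4   3   7] [712.3 -52.2  11. ] [709.6 -51.4  20. ]
red top [256.  150.5] [256 150   1   2   2] [706.5  98.1  11. ] [703.8  97.9  20. ]
stripe [499.   24.4   6. ] [0.2 1. ] -13.49741970782672 -117.95098070456491 117.46201349628161 [ 0.7  1.6  2.5  3.5 -2.9 -1.9 -1.  -0.1  0.8  1.7  2.6  3.5 -3.7 -2.8
 -1.9 -0.9 -0.   0.9  1.8  2.7  3.6 -3.6 -2.7 -1.8 -0.9  0.   1.   1.9
  2.8  3.7 -3.5 -2.6 -1.7 -0.8  0.1  1.   1.9  2.9 -3.4 -2.5 -1.6 -0.7
  0.2  1.1  2.   2.9  3.8 -3.4 -2.4 -1.5 -0.6  0.3  1.2  2.1  3.   3.9
 -3.3 -2.4 -1.5 -0.5  0.4  1.3 -
[... 345 characters left out ...]
.1 -3.4]
block px 273.88235294117646 208.13725490196077 51 [487.8  29.8  34. ]
pad [380.9 206.7] [365 191  33  32 804] (380.89935302734375, 206.72348022460938) (30.571456909179688, 32.55569839477539) [ 504.2 -357.6    3. ]
padS (159.03207397460938, 267.8947448730469) (26.428607940673828, 31.13520050048828) [ 508.4 -357.6    3. ]
head [277.8 180.8] [272 178  13   7  65] [589.3  16.3  25. ]
headS [248.4 215.5] [246 212   7   9  35] [584.7  18.1  25. ]
foot [272.8 161.4] [266 158  15   9  65] [661.5  35.3  25. ]
post [275.8 170.5] [272 163   9  16  75] [625.6  24.4  33. ]
core [228.1 172.3] [613.1 195.9  45. ] [221 166  15  14 168]
ball [327.8 170.9] [ 622.4 -160.2   51. ] [320 163  17  17 167]
```

move_arm(rows=[[[-0.39,-0.373,-0.062,0,0,-40],[-0.39,-0.373,-0.062,0,0,-40],[-0.39,-0.373,-0.062,0,0,-40],[-0.39,-0.373,-0.062,0,0,-40],[-0.39,-0.373,-0.062,0,0,-40],[-0.39,-0.373,-0.062,0,0,-40],[-0.39,-0.373,-0.062,0,0,-40],[-0.39,-0.373,-0.062,0,0,-40],[-0.39,-0.373,-0.062,0,0,-40],[-0.39,-0.373,-0.062,0,0,-40],[-0.39,-0.373,-0.062,0,0,-40],[-0.39,-0.373,-0.062,0,0,-40],[-0.39,-0.373,-0.062,0,0,-40],[-0.39,-0.373,-0.062,0,0,-40],[-0.39,-0.373,-0.062,0,0,-40]]])

```text
time: 1.65
tool_pos: [448.9, 42.0, 301.0]
tcp_rot: [180.0, -0.0, -164.9]
ft_force: [0.1, 0.9, 0.1]
finger_gap: 85.0
```

```bash
cat > look.py <<'E'
import sys,pickle,json
from bench import sensors, viewer
import cv2
def log():
    s=sensors.sense(); s={k:(v.tolist() if hasattr(v,'tolist') else v) for k,v in s.items()}
    open("log.jsonl","a").write(json.dumps(s)+"\n")
    print({k:[round(x,1) for x in s[k]] for k in("joint_pos","tool_pos","tcp_rot","ft_force")},s["time"],s["finger_gap"])
    return s
def snap(tag,names):
    d={n:viewer.snapshot(n) for n in names}
    for n in names: cv2.imwrite(f"pics/{n}{tag}.png",cv2.resize(d[n]["color"][:,:,::-1],(800,600),interpolation=cv2.INTER_CUBIC))
    pickle.dump(d,open(f"snap{tag}.pkl","wb")); return d
if __name__=="__main__":
    log(); 
    if len(sys.argv)>2: snap(sys.argv[1],sys.argv[2:])
E
python3 look.py 1 wrist
```

```text
{'joint_pos': [-1.2, -17.1, 102.1, 0.0, 95.0, -106.3], 'tool_pos': [448.9, 42.0, 301.0], 'tcp_rot': [180.0, -0.0, -164.9], 'ft_force': [0.1, 0.9, 0.1]} 1.65 85.01119658764595
```

View pics/wrist1.png

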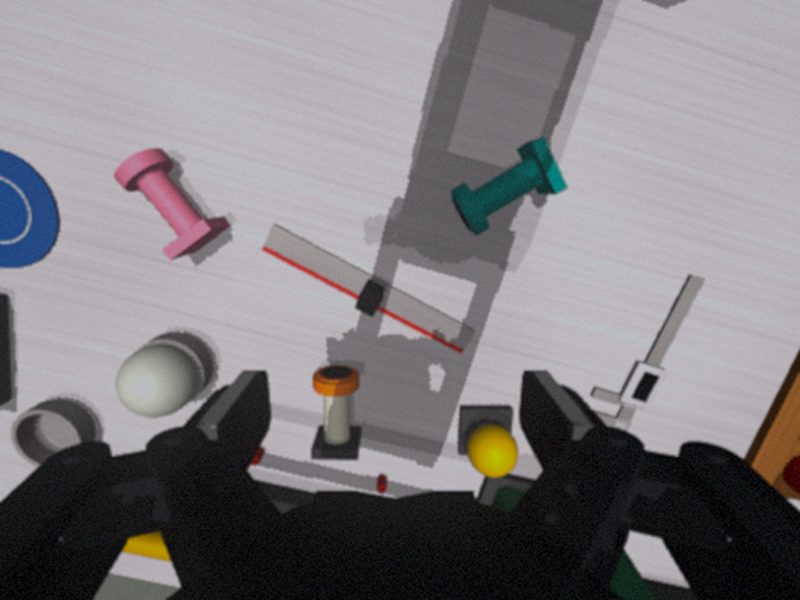

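The wrist view shows the stand close up: orange head at (336,380), post (338,415), foot (337,442). Pink is at (172,205), turquoise at (510,185), and the studs are at (257,456) and (382,484). I'll refine the measurements.

```bash
python3 - <<'E'
import pickle
from h import *
np.set_printoptions(precision=1,suppress=True)
d=pickle.load(open("snap0.pkl","rb")); T=d["top"];S=d["scene"]
W=pickle.load(open("snap1.pkl","rb"))["wrist"]
print("cam",-W["R"].T@W["t"])
h=cv2.cvtColor(W["color"],cv2.COLOR_RGB2HSV)
def rng(lo,hi,roi): return blobs(W,lo,hi,roi,8)
for c,st,m in rng((4,120,60),(18,255,255),(195,228,235,260)): print("head",c,st,plane(W,*c,25))
for c,st,m in rng((15,10,100),(50,110,255),(200,246,232,288)):
    print("post",c,st,plane(W,*c,30))
    ys,xs=np.nonzero(m)
    for y in range(st[1]+1,st[1]+st[3],4):
        x=xs[ys==y]; a=plane(W,x.min()-.5,y,25);b=plane(W,x.max()+.5,y,25); print("   ",(a+b)/2,np.linalg.norm(a-b))
for c,st,m in rng((0,0,0),(180,130,75),(195,268,238,297)):
    ys,xs=np.nonzero(m); q=cv2.approxPolyDP(max(cv2.findContours(m.astype('uint8'),0,1)[0],key=len),2,True)[:,0]
    print("foot",c,st,plane(W,*c,25)); print(q.tolist(),[plane(W,*p,50)[:2] for p in q])
for lo,hi in (((0,110,60),(6,255,255)),((172,110,60),(180,255,255))):
    for c,st,m in rng(lo,hi,(155,280,260,325)): print("stud",c,st,plane(W,*c,11))
m=((h[...,0]<8)|(h[...,0]>172))&(h[...,1]>90)
k=np.zeros_like(m);k[150:232,160:305]=1;m&=k
ys,xs=np.nonzero(m);P=np.array([plane(W,x,y,6) for x,y in zip(xs,ys)])
c=P.mean(0);w,v=np.linalg.eigh(np.cov((P-c)[:,:2].T));ax=v[:,1]; ax=ax*np.sign(ax[1])
q=(P-c)[:,:2]@ax; mid=c[:2]+ax*(q.min()+q.max())/2
print("stripe",c,np.degrees(np.arctan2(-ax[0],ax[1])),q.min(),q.max(),mid,np.std((P-c)[:,:2]@[ax[1],-ax[0]]))
n=np.array([ax[1],-ax[0]]);print("bar origin approx",mid-13.5*n)
m=(h[...,2]<60);k[:]=0;k[175:205,222:250]=1;m&=k
ys,xs=np.nonzero(m);print("block",xs.mean(),ys.mean(),plane(W,xs.mean(),ys.mean(),34))
for n,X in (("sL",(711.6,95.8,11)),("sR",(713.4,-54.2,11))): print(n,proj(W,X))
E
python3 -c "
import pickle,cv2
W=pickle.load(open('snap1.pkl','rb'))['wrist']['color'][225:325,150:300,::-1]
cv2.imwrite('pics/w1c.png',cv2.resize(W,None,fx=5,fy=5,interpolation=cv2.INTER_CUBIC))"
```

```text
cam [384.   24.6 435.2]
head [214.6 245.9] [201 236  28  18 346] [593.7  15.7  25. ]
post [214.3 267.4] [207 254  15  29 400] [630.2  24.3  30. ]
    [610.4  18.5  25. ] 25.375193758986377
    [617.7  20.2  25. ] 25.48613582349147
    [625.1  21.9  25. ] 25.598052240375946
    [632.3  24.5  25. ] 23.99689645335411
    [640.1  25.4  25. ] 25.824859929900352
    [647.4  28.   25. ] 24.210463520694685
    [654.8  30.6  25. ] 22.581634534069924
foot [216.  284.6] [200 272  32  22 430] [665.2  34.8  25. ]
[[231, 274], [224, 272], [222, 282], [211, 284], [204, 273], [200, 292], [227, 293]] [array([622.6,  53.2]), array([622. ,  41.4]), array([640.8,  42.5]), array([649.1,  25.9]), array([632.2,  10.5]), array([668.6,  11.7]), array([658.8,  55.3])]
stud [163.4 293.7] [161 291   5   6  17] [718.4 -53.4  11. ]
stud [244. 310.] [242 305   5  10  34] [713.8  97.5  11. ]
stud [165.7 289.6] [164 287   4   6  10] [708.7 -50.8  11. ]
stripe [500.3  22.1   6. ] -13.453826361961685 -116.04596703305154 120.96410625053996 [500.8  24.5] 1.4345538535066968
bar origin approx [487.7  27.7]
block 236.94331983805668 189.8825910931174 [487.8  28.   34. ]
sL [243.4 308.8]
sR [163.4 291.3]
```

View pics/w1c.png

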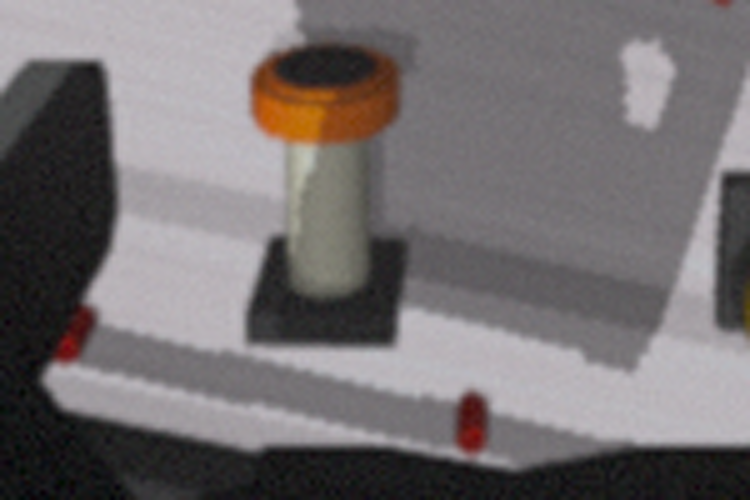

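```bash
python3 - <<'E'
import pickle
from h import *
np.set_printoptions(precision=1,suppress=True)
W=pickle.load(open("snap1.pkl","rb"))["wrist"]
s=np.array([np.cos(np.radians(195)),np.sin(np.radians(195))])
f=lambda cx,cy:(150+cx/5-.4,225+cy/5-.4)
for n,p,z,sz in (("postfoot",f(328,297),39,12),("headrim",f(328,140),50,74),("foottopedge_under",f(322,344),50,0),("foottop12",f(325,316),50,12),("foot bottom front L",f(275,240),0,12),("R",f(405,240),0,12),("headtop rim top",f(328,100),50,90)):
    P=plane(W,*p,z)[:2]; print(n,P,"origin est",P-s*sz)
E
```

```text
postfoot [654.8  32.8] origin est [666.4  35.9]
headrim [592.   19.8] origin est [663.5  39. ]
foottopedge_under [665.1  34.7] origin est [665.1  34.7]
foottop12 [654.5  33.3] origin est [666.1  36.4]
foot bottom front L [663.4   9.6] origin est [674.9  12.7]
R [650.9  55.5] origin est [662.5  58.6]
headtop rim top [578.5  16.7] origin est [665.4  40. ]
```

```bash
cat > rel.py <<'E'
import numpy as np
from scipy.spatial.transform import Rotation as Ro
from bench import sensors
def cur():
    s=sensors.sense(); return np.array(s["tool_pos"]),Ro.from_euler("xyz",s["tcp_rot"],degrees=True)
def rel(p,R,p0=None,R0=None):
    if p0 is None: p0,R0=cur()
    t=R0.inv().apply(np.array(p)-p0)/1000; q=(R0.inv()*R).as_rotvec(degrees=True)
    return [round(float(x),4) for x in t]+[round(float(x),2) for x in q]
def tool(zdir,ydir):
    z=np.array(zdir,float);z/=np.linalg.norm(z);y=np.array(ydir,float);y-=z*(y@z);y/=np.linalg.norm(y)
    return Ro.from_matrix(np.stack([np.cross(y,z),y,z],1))
E
python3 - <<'E'
from rel import *
th=np.radians(35);f=np.array([np.cos(np.radians(15)),np.sin(np.radians(15)),0])
a=np.sin(th)*f+[0,0,-np.cos(th)]
R=tool(a,[-np.sin(np.radians(15)),np.cos(np.radians(15)),0])
g=np.array([665.5,33.5,27])-38*f; P=g+11*a
print(P,rel(P-90*a,R))
E
```

```text
[634.88917383  25.29785385  17.98932751] [-0.1236, -0.0646, 0.2093, 0.05, -35.02, 0.1]
```

move_arm(rows=[[[-0.1236,-0.0646,0.2093,0,-35,0],[-0.1236,-0.0646,0.2093,0,-35,0],[-0.1236,-0.0646,0.2093,0,-35,0],[-0.1236,-0.0646,0.2093,0,-35,0],[-0.1236,-0.0646,0.2093,0,-35,0],[-0.1236,-0.0646,0.2093,0,-35,0],[-0.1236,-0.0646,0.2093,0,-35,0],[-0.1236,-0.0646,0.2093,0,-35,0],[-0.1236,-0.0646,0.2093,0,-35,0],[-0.1236,-0.0646,0.2093,0,-35,0]]], grip=1)

```text
time: 2.7
tool_pos: [587.5, 10.4, 95.9]
tcp_rot: [-179.8, 35.3, -164.9]
ft_force: [0.1, 0.6, 0.3]
finger_gap: 85.2
```

```bash
python3 look.py 2 wrist; python3 - <<'E'
from rel import *
th=np.radians(35);f=np.array([np.cos(np.radians(15)),np.sin(np.radians(15)),0])
a=np.sin(th)*f+[0,0,-np.cos(th)]
R=tool(a,[-np.sin(np.radians(15)),np.cos(np.radians(15)),0])
g=np.array([665.5,33.5,27])-38*f; P=g+11*a
print(P,rel(P,R))
E
```

```text
{'joint_pos': [-13.8, -13.9, 128.8, 27.7, 36.5, -137.1], 'tool_pos': [587.5, 10.4, 95.9], 'tcp_rot': [-179.8, 35.3, -164.9], 'ft_force': [0.1, 0.6, 0.3]} 2.7 85.24643363233547
[634.88917383  25.29785385  17.98932751] [0.0036, 0.0022, 0.0919, -0.09, 0.24, 0.09]
```

View pics/wrist2.png

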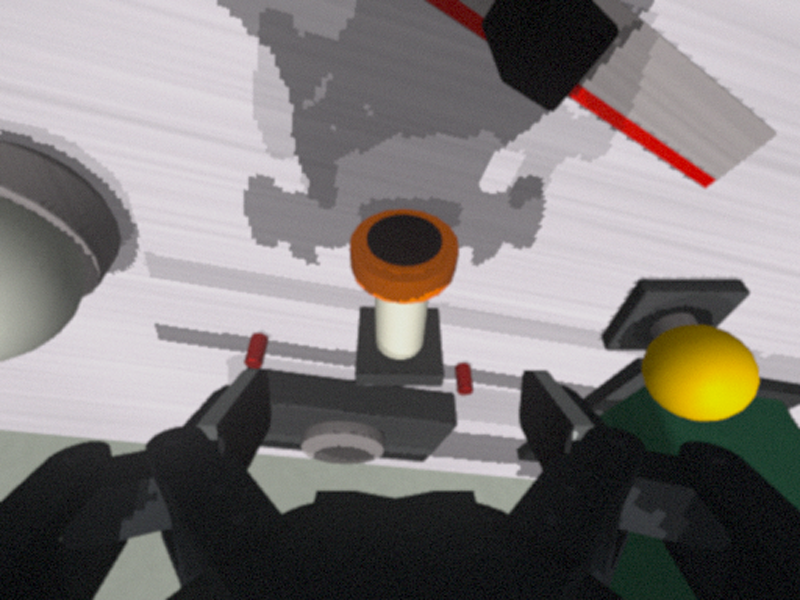

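```bash
cat > kin.py <<'E'
import numpy as np,json
from scipy.optimize import least_squares
from scipy.spatial.transform import Rotation as Ro
def fk(q,p):
    H,a1,lat,a2,a3,d4,L=p; q=np.radians(q)
    # plane: J1 yaw; J2 about y; J3 about y; J4 about forearm axis; J5 y; J6 tool
    R1=Ro.from_euler("z",q[0]); 
    R2=R1*Ro.from_euler("y",q[1]); R3=R2*Ro.from_euler("y",q[2]); R4=R3*Ro.from_euler("z",q[3]);R5=R4*Ro.from_euler("y",q[4])
    X=np.array([0,0,H])+R1.apply([a1,lat,0])+R2.apply([0,0,a2])+R3.apply([a3,0,d4])+R5.apply([0,0,L])
    R6=R5*Ro.from_euler("z",q[5])*Ro.from_euler("z",-90,degrees=True)
    return X,R6
D=[(np.array([60.08,7.47,85.268,0,87.261,-4.893]),np.array([253.8,543.68,239.29]),Ro.from_euler("xyz",[180,0,154.97],degrees=True))]
for l in open("log.jsonl"):
    s=json.loads(l); D.append((np.array(s["joint_pos"]),np.array(s["tool_pos"]),Ro.from_euler("xyz",s["tcp_rot"],degrees=True)))
def fit():
    f=lambda p:np.concatenate([fk(q,p)[0]-X for q,X,_ in D]+[0.002*(np.array(p)-[350,50,50,400,0,450,220])])
    return least_squares(f,[350,50,50,400,0,450,220]).x
P=fit()
lo=[-169,-51,1.3,-76,0,-152];hi=[169,129,143,256,156,152]
def ik(X,R,q0,n=1):
    def f(q):
        x,r=fk(q,P); return np.concatenate([(x-X)/10,(r.inv()*R).as_rotvec()*20])
    s=least_squares(f,np.clip(q0,np.array(lo)+.1,np.array(hi)-.1),bounds=(lo,hi)); return s.x,np.abs(s.fun).max()
E
python3 - <<'E'
from kin import *
np.set_printoptions(precision=2,suppress=True)
print(P)
for q,X,R in D:
    x,r=fk(q,P); print(x-X,(r.inv()*R).as_rotvec(degrees=True))
E
```

```text
[318.07   0.02  51.2  369.08  61.58 553.38 356.78]
[ 0.   -0.    0.01] [   0.   -0. -180.]
[ 0.    0.   -0.01] [   0.    0. -180.]
[-0. -0. -0.] [  0.  -0. 180.]
```

move_arm(rows=[[[0.0036,0.002,0.046,0,0,0],[0.0036,0.002,0.092,0,0,0],[0.0036,0.002,0.092,0,0,0],[0.0036,0.002,0.092,0,0,0],[0.0036,0.002,0.092,0,0,0]]])

```text
time: 3.25
tool_pos: [634.9, 24.6, 18.2]
tcp_rot: [-179.8, 35.3, -164.9]
ft_force: [0.6, 0.4, 1.1]
finger_gap: 85.1
```

```bash
python3 look.py 3 wrist
```

```text
{'joint_pos': [-10.4, 3.7, 122.6, 35.1, 25.3, -143.7], 'tool_pos': [634.9, 24.6, 18.2], 'tcp_rot': [-179.8, 35.3, -164.9], 'ft_force': [0.6, 0.4, 1.1]} 3.25 85.14180014567837
```

View pics/wrist3.png

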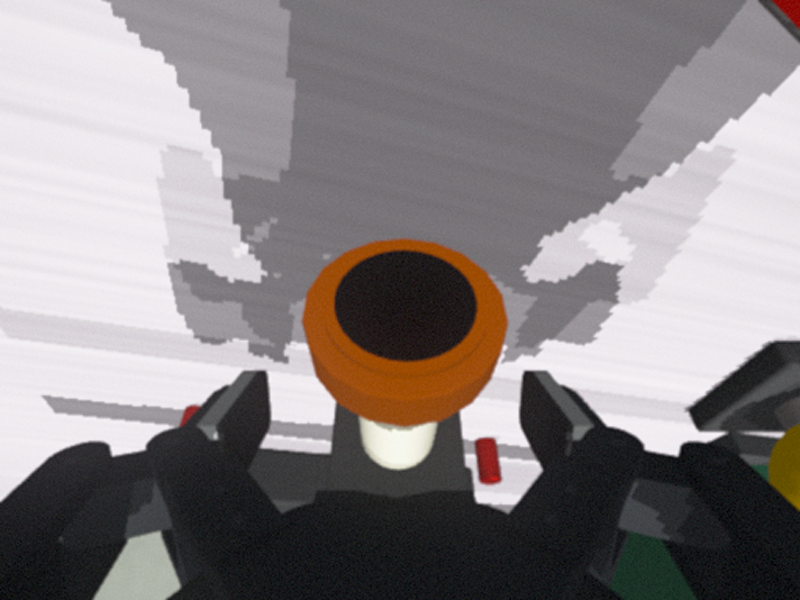

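move_arm(rows=[[[0,0,0,0,0,0],[0,0,0,0,0,0],[0,0,0,0,0,0],[0,0,0,0,0,0],[0,0,0,0,0,0],[0,0,0,0,0,0],[0,0,0,0,0,0],[0,0,0,0,0,0]]], grip=0, newtons=50)

```text
time: 4.1
tool_pos: [633.7, 24.9, 15.7]
tcp_rot: [-180.0, 35.1, -165.0]
ft_force: [-7.0, -1.0, 8.7]
finger_gap: 26.8
```

```bash
sed -i 's/"z",-90,degrees/"z",90,degrees/' kin.py; python3 look.py 4 wrist top; python3 - <<'E'
from kin import *
from rel import tool
np.set_printoptions(precision=1,suppress=True)
print(P)
# place candidates: tool pointing yaw psi, 35 deg below horizontal; stand head up
qn=D[-1][0]
for psi in range(-180,180,15):
    c=np.radians(psi);h=np.array([np.cos(c),np.sin(c),0]);th=np.radians(35.3)
    a=np.cos(th)*h-[0,0,np.sin(th)]
    # at pick: tool x ~ dir s*cos.. ; s in tool frame
    s_tool=D[-1][2].inv().apply([np.cos(np.radians(195)),np.sin(np.radians(195)),0])
    # y axis = horizontal, choose so that R s_tool = up
    best=None
    for sg in(1,-1):
        R=tool(a,sg*np.array([-np.sin(c),np.cos(c),0]))
        if R.apply(s_tool)[2]>.9:
            X=np.array([506,-357.6,3+38])+11*a
            for q0 in (qn,[-40,0,110,0,30,-90],[-40,0,110,0,30,90],[-40,0,110,90,60,0],[-40,0,110,180,60,0],[-40,0,110,-60,60,90],[-40,20,90,90,60,-90],[-40,20,90,180,60,90],[-40,40,60,0,120,-90]):
                q,e=ik(X,R,q0)
                if e<.05 and (best is None or np.abs(q-qn).max()<np.abs(best-qn).max()): best=q
    print(psi,best)
E
```

```text
{'joint_pos': [-10.4, 3.9, 122.6, 35.2, 25.3, -143.8], 'tool_pos': [633.7, 24.9, 15.7], 'tcp_rot': [-180.0, 35.1, -165.0], 'ft_force': [-7.0, -1.0, 8.7]} 4.1 26.787978703192465
[318.1   0.   51.2 369.1  61.6 553.4 356.8]
-180 [ -27.8   69.8   35.5  -27.   123.  -122.4]
-165 [ -23.6   62.7   47.2  -33.8  113.7 -129.9]
-150 [ -19.9   55.1   59.7  -39.9  103.6 -135.5]
-135 [ -16.7   47.3   72.4  -46.    92.9 -140. ]
-120 [ -14.4   39.2   85.2  -52.6   81.6 -143.4]
-105 [ -13.4   30.9   97.8  -60.3   69.9 -146.2]
-90 [ -14.2   22.5  109.8  -69.7   57.5 -148.2]
-75 None
-60 None
-45 [ -35.8    1.2  135.7  213.9   13.5 -117.8]
-30 [-48.3   0.4 136.5 123.8  18.  -46. ]
-15 [-58.6   4.7 132.1  93.5  34.3 -33. ]
0 [-64.9  11.8 123.8  78.   49.1 -33. ]
15 [-67.5  20.  113.2  66.7  61.8 -34.9]
30 [-67.5  28.4 101.5  57.7  73.2 -37.4]
45 [-65.8  36.7  89.   50.1  84.1 -40.3]
60 [-62.9  44.9  76.3  43.4  94.6 -43.9]
75 [-59.3  52.8  63.5  37.1 104.8 -48.5]
90 [-55.3  60.5  50.9  30.7 114.5 -54.3]
105 [-50.9  67.7  38.9  23.5 123.3 -62. ]
120 [-46.3  74.1  28.3  14.8 130.6 -72.2]
135 [-41.6  78.5  20.9   4.  135.2 -85.2]
150 [-36.9  79.1  19.8  -8.  135.3 -99.7]
165 [ -32.2   75.7   25.6  -18.6  130.6 -112.5]
```

View pics/wrist4.png

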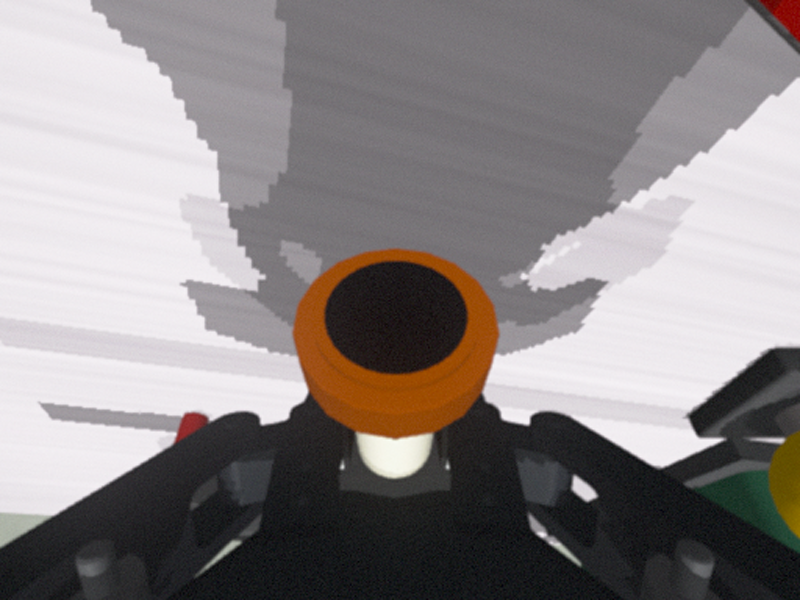

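```bash
cat > stand.py <<'E'
from kin import *
from rel import tool
import json
G=json.loads(open("log.jsonl").read().split("\n")[3])
Rp=Ro.from_euler("xyz",G["tcp_rot"],degrees=True);pp=np.array(G["tool_pos"])
s_t=Rp.inv().apply([np.cos(np.radians(195)),np.sin(np.radians(195)),0]); o_t=Rp.inv().apply(np.array([665.5,33.5,25])-pp)
o_t[1]=0; s_t[1]=0; s_t/=np.linalg.norm(s_t)
def target(psi,origin):
    c=np.radians(psi);h=np.array([np.cos(c),np.sin(c),0]);y0=np.array([-np.sin(c),np.cos(c),0])
    b=s_t; bz=np.array([-b[2],0,b[0]]) # perp in xz plane
    # want R*b = z, R*yt = sg*y0
    for sg in (1,-1):
        y=sg*y0; Rw=np.stack([[0,0,1],y,np.cross([0,0,1],y)],1); Rt=np.stack([b,[0,1,0],np.cross(b,[0,1,0])],1)
        R=Ro.from_matrix(Rw@Rt.T)
        if R.apply([0,0,1])@h>0: return np.array(origin)-R.apply(o_t),R
E
python3 - <<'E'
from stand import *
from rel import rel
np.set_printoptions(precision=1,suppress=True)
print(s_t,o_t,pp)
qn=D[3+1][0] if len(D)>4 else D[-1][0]
q1,e1=ik(np.array([500,20,150.]),Rp,qn);print(q1,e1)
X,R=target(0,[490,-357.6,100]);print(X,R.apply([0,0,1]))
q2,e2=ik(X,R,[-64,10,120,78,49,-33]);print(q2,e2)
n=5
for k in range(0,n+1):
    q=q1+(q2-q1)*k/n; q[1]-=12*np.sin(np.pi*k/n)
    x,r=fk(q,P); print(x,r.apply([0,0,1]),"stand o",x+r.apply(o_t),"head",x+r.apply(o_t+90*s_t)); print(rel(x,r,np.array([500,20,150.]),Rp))
p0=np.array(G["tool_pos"]);print("to W1",rel([634,25,50],Rp,p0,Rp),rel([500,20,150],Rp,p0,Rp))
E
```

```text
[ 0.8  0.  -0.6] [-32.3   0.   11.3] [633.7  24.9  15.7]
[ -15.9  -39.2  139.8   22.4   50.6 -130.8] 8.21046342025511e-11
[ 499.3 -357.6  132.9] [ 0.8  0.  -0.6]
[-67.   -3.8 126.1  67.4  54.7 -17.7] 2.2367885321727954e-11
[500.  20. 150.] [ 0.6  0.1 -0.8] stand o [531.8  28.5 159.3] head [444.9   5.3 159.3]
[-0.0, -0.0, 0.0, -0.0, 0.0, 0.0]
[530.4 -41.3 201.1] [ 0.7  0.1 -0.7] stand o [561.2 -52.8 210.8] head [474.1 -30.1 208.1]
[-0.0404, -0.0671, -0.034, 0.13, -7.09, 35.31]
[ 547.4 -112.4  235.4] [ 0.7  0.1 -0.7] stand o [ 568.7 -139.1  237.5] head [501.3 -80.8 250.4]
[-0.0585, -0.1402, -0.0631, -2.85, -13.43, 70.58]
[ 549.8 -191.5  235.4] [ 0.8  0.1 -0.6] stand o [ 557.5 -222.6  223.4] head [ 520.  -153.5  267.2]
[-0.0437, -0.2172, -0.0735, -8.94, -17.33, 107.38]
[ 534.9 -275.6  197.4] [ 0.8  0.  -0.6] stand o [ 530.1 -296.8  171. ] head [ 520.5 -249.6  247. ]
[0.0077, -0.2946, -0.0632, -18.24, -18.46, 146.56]
[ 499.3 -357.6  132.9] [ 0.8  0.  -0.6] stand o [ 490.  -357.6  100. ] head [ 490.  -357.6  190. ]
[0.0903, -0.3646, -0.0423, 29.05, 15.64, -166.16]
to W1 [-0.02, 0.0, -0.0279, 0.0, 0.0, 0.0] [0.0295, 0.0298, -0.1849, 0.0, 0.0, 0.0]
```

move_arm(rows=[[[-0.02,0,-0.028,0,0,0],[-0.02,0,-0.028,0,0,0],[0.0295,0.0298,-0.185,0,0,0],[0.0295,0.0298,-0.185,0,0,0],[0.0295,0.0298,-0.185,0,0,0],[0.0295,0.0298,-0.185,0,0,0],[0.0295,0.0298,-0.185,0,0,0],[0.0295,0.0298,-0.185,0,0,0]]])

```text
time: 5.0
tool_pos: [500.0, 19.9, 150.4]
tcp_rot: [-179.9, 35.2, -165.0]
ft_force: [0.4, 0.7, -1.9]
finger_gap: 26.7
```

```bash
python3 look.py 5 wrist scene
```

```text
{'joint_pos': [-15.9, -39.4, 139.9, 22.4, 50.5, -130.8], 'tool_pos': [500.0, 19.9, 150.4], 'tcp_rot': [-179.9, 35.2, -165.0], 'ft_force': [0.4, 0.7, -1.9]} 5.0 26.706962281219358
```

View pics/wrist5.png

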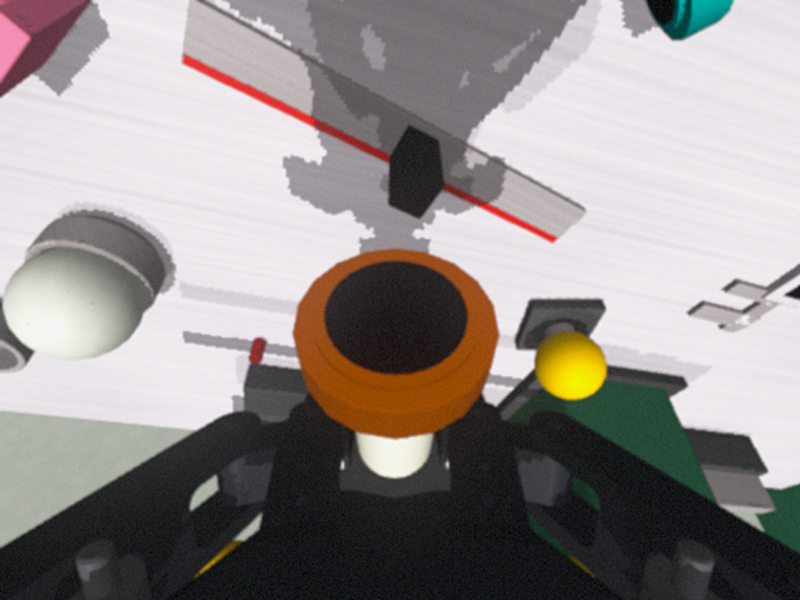

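View pics/scene5.png

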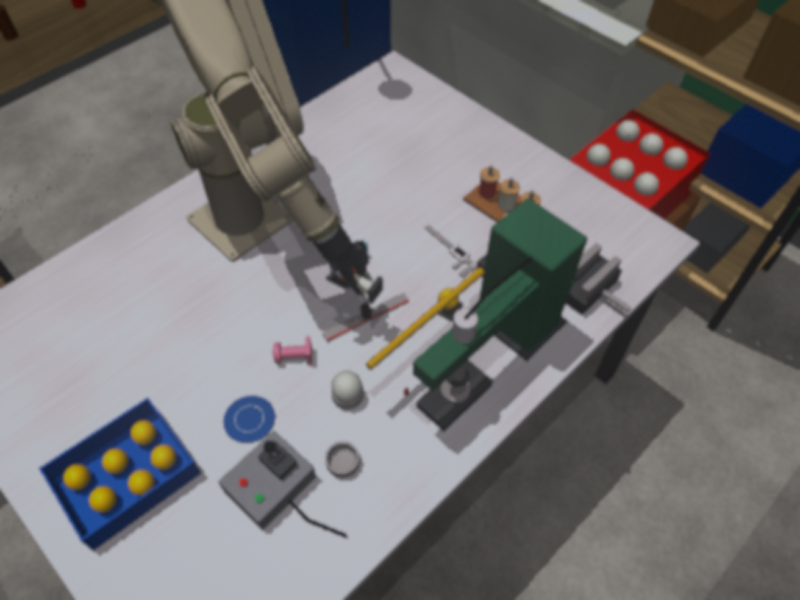

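The stand is held: the head stays centred at (396,320), the same as before the lift.

move_arm(rows=[[[-0.04,-0.067,-0.034,0,-7,35],[-0.04,-0.067,-0.034,0,-7,35],[-0.04,-0.067,-0.034,0,-7,35],[-0.04,-0.067,-0.034,0,-7,35],[-0.04,-0.067,-0.034,0,-7,35],[-0.0585,-0.14,-0.063,-3,-13.5,70.5],[-0.0585,-0.14,-0.063,-3,-13.5,70.5],[-0.0585,-0.14,-0.063,-3,-13.5,70.5],[-0.0585,-0.14,-0.063,-3,-13.5,70.5],[-0.0585,-0.14,-0.063,-3,-13.5,70.5],[-0.044,-0.217,-0.0735,-9,-17,107],[-0.044,-0.217,-0.0735,-9,-17,107],[-0.044,-0.217,-0.0735,-9,-17,107],[-0.044,-0.217,-0.0735,-9,-17,107],[-0.044,-0.217,-0.0735,-9,-17,107],[-0.044,-0.217,-0.0735,-9,-17,107]]])

```text
time: 6.7
tool_pos: [549.6, -190.6, 232.2]
tcp_rot: [130.4, -8.4, 88.7]
ft_force: [0.0, -0.0, -1.2]
finger_gap: 26.7
```

```bash
python3 look.py; python3 - <<'E'
from stand import *
from rel import rel
X,R=target(0,[490,-357.6,60]); Y,_=target(0,[535,-297,150])
q,e=ik(Y,R,D[-1][0]);print(q,e)
q,e=ik(X,R,q);print(q,e,X)
print(rel(Y,R)); print(rel(X,R)); 
E
```

```text
{'joint_pos': [-46.6, -28.8, 131.4, 49.3, 53.3, -63.5], 'tool_pos': [549.6, -190.6, 232.2], 'tcp_rot': [130.4, -8.4, 88.7], 'ft_force': [0.0, -0.0, -1.2]} 6.7 26.68824825925945
[-57.19551042 -14.14476295 128.94024872  63.97652902  49.94551113
  -4.53473995] 7.131782997907746e-14
[-67.00807305   1.8300358  126.13565483  71.19843329  52.72972175
 -24.21819776] 1.4210854715202004e-14 [ 499.32935408 -357.6          92.93207607]
[-0.1126, -0.0271, 0.0193, -7.2, 0.82, 82.43]
[-0.1867, -0.1163, 0.0379, -7.2, 0.82, 82.43]
```

move_arm(rows=[[[-0.09,-0.03,0.019,-3.6,0.4,41],[-0.09,-0.03,0.019,-3.6,0.4,41],[-0.09,-0.03,0.019,-3.6,0.4,41],[-0.09,-0.03,0.019,-3.6,0.4,41],[-0.09,-0.03,0.019,-3.6,0.4,41],[-0.187,-0.116,0.038,-7.2,0.8,82.4],[-0.187,-0.116,0.038,-7.2,0.8,82.4],[-0.187,-0.116,0.038,-7.2,0.8,82.4],[-0.187,-0.116,0.038,-7.2,0.8,82.4],[-0.187,-0.116,0.038,-7.2,0.8,82.4],[-0.187,-0.116,0.038,-7.2,0.8,82.4],[-0.187,-0.116,0.038,-7.2,0.8,82.4],[-0.187,-0.116,0.038,-7.2,0.8,82.4]]])

```text
time: 8.0
tool_pos: [500.1, -358.3, 95.4]
tcp_rot: [179.5, -55.1, 0.5]
ft_force: [-0.2, -0.7, -1.9]
finger_gap: 26.6
```

```bash
python3 look.py 6 wrist scene top; python3 - <<'E'
import pickle,cv2
d=pickle.load(open("snap6.pkl","rb"))
a=cv2.resize(d["top"]["color"][170:245,330:430,::-1],(400,300),interpolation=cv2.INTER_CUBIC)
b=cv2.resize(d["scene"]["color"][215:305,115:235,::-1],(400,300),interpolation=cv2.INTER_CUBIC)
c=cv2.resize(d["wrist"]["color"][:,:,::-1],(400,300))
import numpy as np
cv2.imwrite("pics/c6.png",np.vstack([np.hstack([a,b]),np.hstack([c,c*0])]))
E
```

```text
{'joint_pos': [-67.0, 1.6, 126.1, 71.3, 52.8, -24.3], 'tool_pos': [500.1, -358.3, 95.4], 'tcp_rot': [179.5, -55.1, 0.5], 'ft_force': [-0.2, -0.7, -1.9]} 8.0 26.6338008899179
```

View pics/c6.png

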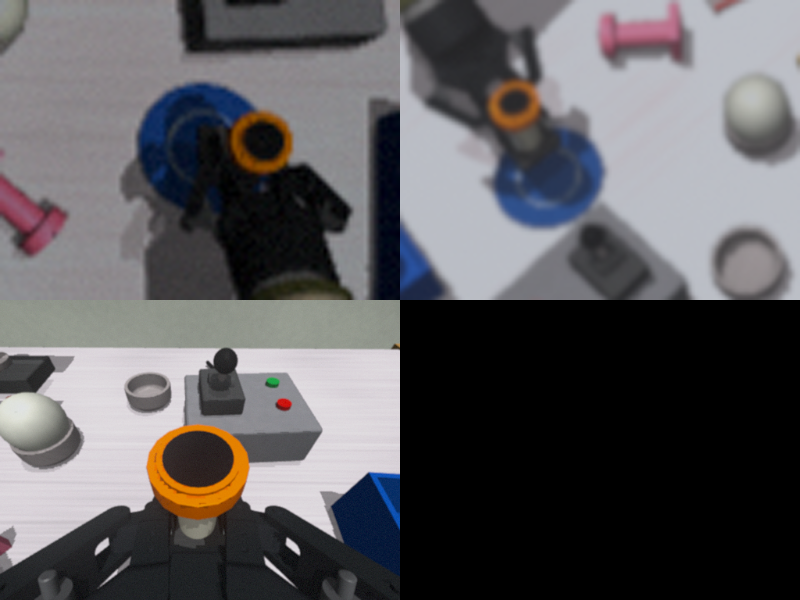

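```bash
python3 - <<'E'
import pickle
from h import *
from stand import *
from rel import cur,rel
np.set_printoptions(precision=1,suppress=True)
d=pickle.load(open("snap6.pkl","rb"));T=d["top"];S=d["scene"]
p,R=cur(); o=p+R.apply(o_t); print("pred origin",o,"head82",o+82*R.apply(s_t),"axis",R.apply(s_t))
ce={}
for n,s,roi in (("top",T,(380,190,410,220)),("scene",S,(135,232,165,260))):
    b=blobs(s,(3,120,50),(19,255,255),roi,10)
    m=np.zeros((384,512),np.uint8)
    for c,st,mm in b: m|=mm.astype(np.uint8)
    pts=cv2.convexHull(np.argwhere(m)[:,::-1].astype(np.float32)); e=cv2.fitEllipse(pts); ce[n]=e[0]; print(n,e)
    print(plane(s,*e[0],o[2]+84))
print(two(T,ce["top"],S,ce["scene"]))
X,R2=target(0,[506,-357.6,8]); print(rel(X,R2)); q,e=ik(X,R2,D[-1][0]);print(q,e)
X,R2=target(0,[506,-357.6,4]); print(rel(X,R2))
E
```

```text
pred origin [ 490.8 -358.6   62.8] head82 [ 490.5 -358.3  144.8] axis [-0.  0.  1.]
top ((394.76348876953125, 205.25437927246094), (14.974137306213379, 15.86844539642334), 138.98101806640625)
[ 488.  -356.6  146.8]
scene ((148.74905395507812, 246.008544921875), (14.751543045043945, 15.983948707580566), 52.28379821777344)
[ 491.7 -358.1  146.8]
(array([ 488.9, -357.6,  142.5]), np.float64(1.0627312911160067))
[-0.0362, -0.0011, 0.0439, 0.13, -0.17, 0.16]
[-65.   11.  124.   77.6  49.4 -32.3] 3.623767952376511e-14
[-0.0395, -0.0011, 0.0462, 0.13, -0.17, 0.16]
```

move_arm(rows=[[[-0.018,-0.0006,0.022,0,0,0],[-0.036,-0.001,0.044,0,0,0],[-0.036,-0.001,0.044,0,0,0],[-0.036,-0.001,0.044,0,0,0],[-0.036,-0.001,0.044,0,0,0]]])

```text
time: 8.65
tool_pos: [515.3, -357.6, 41.3]
tcp_rot: [179.8, -55.1, 0.1]
ft_force: [-0.2, -0.2, -1.5]
finger_gap: 26.4
```

```bash
python3 look.py; python3 - <<'E'
from stand import *
from rel import cur,rel
np.set_printoptions(precision=1,suppress=True)
p,R=cur(); print("origin",p+R.apply(o_t),R.apply(s_t))
X,R2=target(0,[506,-357.6,3]); print(rel(X,R2)); X,R2=target(0,[506,-357.6,0]); print(rel(X,R2))
E
```

```text
{'joint_pos': [-65.0, 10.9, 124.1, 78.0, 49.4, -32.7], 'tool_pos': [515.3, -357.6, 41.3], 'tcp_rot': [179.8, -55.1, 0.1], 'ft_force': [-0.2, -0.2, -1.5]} 8.65 26.433261872886373
origin [ 506.1 -357.7    8.4] [-0.  0.  1.]
[-0.0044, -0.0, 0.0031, 0.13, -0.17, 0.08]
[-0.0069, -0.0, 0.0048, 0.13, -0.17, 0.08]
```

move_arm(rows=[[[-0.0022,0,0.0016,0,0,0],[-0.0036,0,0.0026,0,0,0],[-0.0044,0,0.0031,0,0,0],[-0.0044,0,0.0031,0,0,0],[-0.0044,0,0.0031,0,0,0]]])

```text
time: 9.15
tool_pos: [516.1, -358.5, 37.7]
tcp_rot: [179.7, -55.3, 0.2]
ft_force: [-4.2, 1.6, 8.8]
finger_gap: 26.6
```

move_arm(rows=[[[0.0005,0,-0.0005,0,0,0],[0.0005,0,-0.0005,0,0,0],[0.0005,0,-0.0005,0,0,0],[0.0005,0,-0.0005,0,0,0],[0.0005,0,-0.0005,0,0,0],[0.0005,0,-0.0005,0,0,0],[0.0005,0,-0.0005,0,0,0]]], grip=1)

```text
time: 9.85
tool_pos: [515.2, -357.5, 36.0]
tcp_rot: [179.9, -55.1, 0.0]
ft_force: [-0.2, 0.5, -1.0]
finger_gap: 85.3
```

```bash
python3 look.py 7 scene wrist; python3 - <<'E'
import pickle,cv2,numpy as np
d=pickle.load(open("snap7.pkl","rb"))
b=cv2.resize(d["scene"]["color"][215:305,115:235,::-1],(400,300),interpolation=cv2.INTER_CUBIC)
c=cv2.resize(d["wrist"]["color"][:,:,::-1],(400,300))
cv2.imwrite("pics/c7.png",np.hstack([b,c]))
E
```

```text
{'joint_pos': [-65.0, 11.7, 124.0, 78.6, 49.2, -33.5], 'tool_pos': [515.2, -357.5, 36.0], 'tcp_rot': [179.9, -55.1, 0.0], 'ft_force': [-0.2, 0.5, -1.0]} 9.85 85.27540035957122
```

View pics/c7.png

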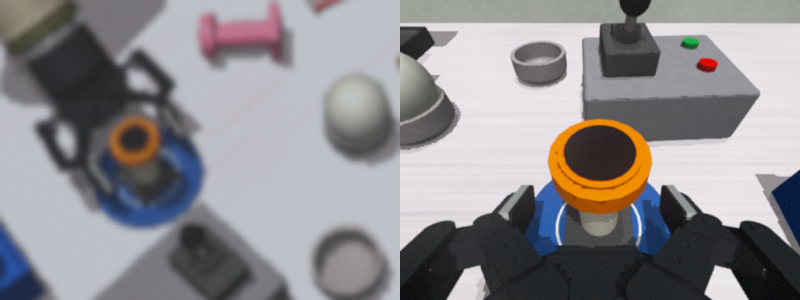

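move_arm(rows=[[[0,0,-0.04,0,0,0],[0,0,-0.08,0,0,0],[0,0,-0.13,0,0,0],[0,0,-0.13,0,0,0],[-0.02,0,-0.13,0,0,0]]])

```text
time: 10.45
tool_pos: [397.1, -360.6, 97.5]
tcp_rot: [179.1, -55.2, 0.5]
ft_force: [-0.1, -0.3, -0.6]
finger_gap: 85.6
```

```bash
python3 look.py 8 top scene; python3 - <<'E'
from kin import *
from rel import tool,rel
np.set_printoptions(precision=1,suppress=True)
qn=D[-1][0]; print(qn)
def T(th,yaw,g,sg):
    th=np.radians(th);c=np.radians(yaw);f=np.array([np.cos(c),np.sin(c),0])
    a=np.sin(th)*f-[0,0,np.cos(th)]; R=tool(a,sg*np.array([-np.sin(c),np.cos(c),0])); return np.array(g)+11*a,R
for th in (35,40,45,50):
  for sg in (1,-1):
    for q0 in (qn,[0,0,110,30,30,-90],[0,0,110,30,30,90],[0,0,110,150,30,90],[0,0,110,150,30,-90],[0,0,110,200,30,0]):
        X,R=T(th,-13.5,[487.7,27.8,35],sg);q,e=ik(X,R,q0)
        X,R=T(th,.7,[560,21.5,35],sg);qm,em=ik(X,R,q)
        X,R=T(th,.7,[691,21.5,35],sg);q2,e2=ik(X,R,qm)
        if max(e,em,e2)<.05: print(th,sg,q,qm,q2)
E
python3 - <<'E'
import pickle,cv2,numpy as np
d=pickle.load(open("snap8.pkl","rb"))
a=cv2.resize(d["top"]["color"][170:245,330:430,::-1],(400,300),interpolation=cv2.INTER_CUBIC)
b=cv2.resize(d["scene"]["color"][215:305,115:235,::-1],(400,300),interpolation=cv2.INTER_CUBIC)
cv2.imwrite("pics/c8.png",np.hstack([a,b]))
E
```

```text
{'joint_pos': [-81.7, -5.3, 132.6, 65.1, 63.4, -29.2], 'tool_pos': [397.1, -360.6, 97.5], 'tcp_rot': [179.1, -55.2, 0.5], 'ft_force': [-0.1, -0.3, -0.6]} 10.45 85.61434069472965
[-81.7  -5.3 132.6  65.1  63.4 -29.2]
```

View pics/c8.png

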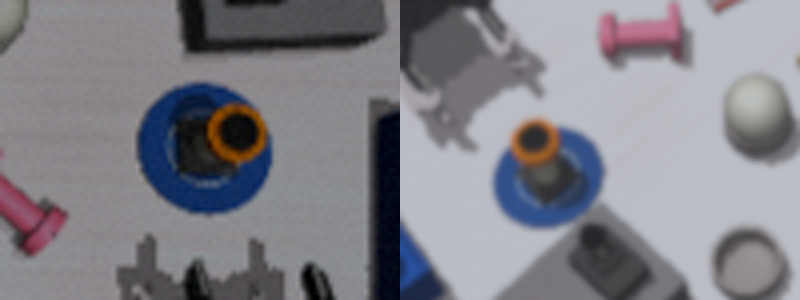

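```bash
cat > bar.py <<'E'
from kin import *
from rel import tool,rel
def T(th,yaw,g,sg):
    th=np.radians(th);c=np.radians(yaw);f=np.array([np.cos(c),np.sin(c),0])
    a=np.sin(th)*f-[0,0,np.cos(th)]; R=tool(a,sg*np.array([-np.sin(c),np.cos(c),0])); return np.array(g)+11*a,R
def sols(X,R,extra=[]):
    out=[]
    for q0 in list(extra)+[[0,0,110,j4,30,j6] for j4 in (-60,0,30,90,150,200) for j6 in (-120,-60,0,60,120)]:
        q,e=ik(X,R,q0)
        if e<.05 and not any(np.abs(q-o).max()<1 for o in out): out.append(q)
    return out
E
python3 - <<'E'
from bar import *
np.set_printoptions(precision=1,suppress=True)
for sg in(1,-1):
  for nm,yaw,g in (("start",-13.5,[487.7,27.8,35]),("mid",.7,[560,21.5,35]),("mid2",.7,[600,21.5,35]),("end",.7,[691,21.5,35])):
    for th in (0,15,25,35,40,45,50):
        print(sg,nm,th,*sols(*T(th,yaw,g,sg)))
E
```

```text
1 start 0 [ -2.8   3.2 113.8   0.   63.  -79.3]
1 start 15 [ -0.4  -9.4 127.2  -4.6  47.6 -74.2]
1 start 25 [  1.8 -16.7 135.8 -10.6  37.1 -67.6]
1 start 35
1 start 40
1 start 45
1 start 50
1 mid 0 [ -3.   13.6 102.2   0.   64.2 -93.7]
1 mid 15 [ -3.8   1.7 116.8   1.6  46.6 -95.4]
1 mid 25 [ -4.4  -4.9 125.9   3.8  34.2 -97.8]
1 mid 35 [  -5.1   -9.9  134.3    9.3   21.  -103.5]
1 mid 40 [  -5.5  -11.3  138.    16.7   14.  -111. ]
1 mid 45 [  -6.   -11.8  141.4   39.9    7.3 -134.4]
1 mid 50
1 mid2 0 [ -2.8  19.1  95.5  -0.   65.4 -93.5]
1 mid2 15 [ -3.5   7.6 110.4   1.5  47.  -95. ]
1 mid2 25 [ -4.    1.5 119.6   3.5  34.  -97.2]
1 mid2 35 [  -4.6   -2.9  128.     8.8   20.3 -102.6]
1 mid2 40 [  -4.9   -4.1  131.7   16.2   13.1 -110.1]
1 mid2 45 [  -5.3   -4.4  134.9   42.7    6.2 -136.7]
1 mid2 50 [ -5.7  -3.6 137.7 128.6   6.2 137.1]
1 end 0 [ -2.5  31.5  79.    0.   69.4 -93.2]
1 end 15 [ -2.9  20.2  95.5   1.2  49.3 -94.3]
1 end 25 [ -3.3  14.5 105.2   2.9  35.5 -96. ]
1 end 35 [  -3.7   10.6  113.7    7.1   20.9 -100.3]
1 end 40 [  -4.     9.6  117.4   13.    13.4 -106.3]
1 e
[... 549 characters left out ...]
 -11.8 141.4  39.9   7.3  45.6]
-1 mid 50
-1 mid2 0 [-2.8 19.1 95.5  0.  65.4 86.5]
-1 mid2 15 [ -3.5   7.6 110.4   1.5  47.   85. ]
-1 mid2 25 [ -4.    1.5 119.6   3.5  34.   82.8]
-1 mid2 35 [ -4.6  -2.9 128.    8.8  20.3  77.4]
-1 mid2 40 [ -4.9  -4.1 131.7  16.2  13.1  69.9]
-1 mid2 45 [ -5.3  -4.4 134.9  42.7   6.2  43.3]
-1 mid2 50 [ -5.7  -3.6 137.7 128.6   6.2 -42.9]
-1 end 0 [-2.5 31.5 79.   0.  69.4 86.8]
-1 end 15 [-2.9 20.2 95.5  1.2 49.3 85.7]
-1 end 25 [ -3.3  14.5 105.2   2.9  35.5  84. ]
-1 end 35 [ -3.7  10.6 113.7   7.1  20.9  79.7]
-1 end 40 [ -4.    9.6 117.4  13.   13.4  73.7]
-1 end 45 [ -4.2   9.3 120.7  34.2   6.2  52.5]
-1 end 50 [ -4.4   9.8 123.5 129.1   5.1 -42.5]
```

```bash
python3 - <<'E'
from bar import *
np.set_printoptions(precision=1,suppress=True)
th=10
a=T(th,-13.5,[0,0,0],1)[1].apply([0,0,1])
X,R=T(th,-13.5,[487.7,27.8,35],1); q1=sols(X-130*a,R)[0]; q0=D[-1][0]; print(q0,q1)
p0,R0=fk(q0,P)
for k in range(1,5):
    q=q0+(q1-q0)*k/4; x,r=fk(q,P); print(x,x-160*r.apply([0,0,1]),rel(x,r,p0,R0))
E
```

```text
[-81.7  -5.3 132.6  65.1  63.4 -29.2] [ -0.6 -20.  120.5  -2.4  69.8 -76.4]
[ 451.9 -217.8   85.7] [ 352.6 -261.7  203.3] [0.0223, -0.1431, 0.0504, 20.85, -8.52, -37.31]
[ 459.6 -107.    84.6] [ 403.8 -159.8  225. ] [0.0264, -0.254, 0.0565, 39.61, -12.33, -75.93]
[457.7 -30.8 104.3] [431.1 -60.5 259.2] [0.0419, -0.33, 0.0431, 54.99, -12.4, -115.34]
[467.6  32.6 152.2] [440.6  39.1 309.8] [0.0873, -0.393, 0.0233, 64.74, -9.88, -155.29]
```

```bash
python3 - <<'E'
from bar import *
np.set_printoptions(precision=1,suppress=True)
a=T(10,-13.5,[0,0,0],1)[1].apply([0,0,1])
X,R=T(10,-13.5,[487.7,27.8,35],1); q1=sols(X-130*a,R)[0]; q0=D[-1][0]
p0,R0=fk(q0,P)
for k in range(1,5):
    q=q0+(q1-q0)*k/4; q[1]-=18*np.sin(k/4*np.pi); x,r=fk(q,P); print(x,r.apply([0,0,1]),rel(x,r,p0,R0))
E
```

```text
[ 471.6 -253.9  181.2] [ 0.7  0.1 -0.7] [0.1118, -0.1062, 0.0124, 12.04, -6.42, -46.65]
[ 498.6 -141.   224.8] [ 0.6  0.2 -0.8] [0.1636, -0.2188, 0.0088, 23.92, -9.23, -87.59]
[491.7 -43.7 206.2] [ 0.4  0.1 -0.9] [0.1449, -0.3162, 0.0129, 41.05, -10.32, -122.57]
[467.6  32.6 152.2] [ 0.2 -0.  -1. ] [0.0873, -0.393, 0.0233, 64.74, -9.88, -155.29]
```

move_arm(rows=[[[0.11,-0.05,0.006,6,-3,-20],[0.112,-0.106,0.012,12,-6,-46.5],[0.112,-0.106,0.012,12,-6,-46.5],[0.112,-0.106,0.012,12,-6,-46.5],[0.112,-0.106,0.012,12,-6,-46.5],[0.112,-0.106,0.012,12,-6,-46.5],[0.164,-0.219,0.009,24,-9,-87.5],[0.164,-0.219,0.009,24,-9,-87.5],[0.164,-0.219,0.009,24,-9,-87.5],[0.164,-0.219,0.009,24,-9,-87.5],[0.164,-0.219,0.009,24,-9,-87.5],[0.145,-0.316,0.013,41,-10,-122.5],[0.145,-0.316,0.013,41,-10,-122.5],[0.145,-0.316,0.013,41,-10,-122.5],[0.145,-0.316,0.013,41,-10,-122.5],[0.145,-0.316,0.013,41,-10,-122.5]]])

```text
time: 12.15
tool_pos: [491.9, -39.0, 205.1]
tcp_rot: [159.0, 8.3, 129.4]
ft_force: [-0.1, 0.1, -0.6]
finger_gap: 85.2
```

```bash
python3 look.py; python3 - <<'E'
from bar import *
a=T(10,-13.5,[0,0,0],1)[1].apply([0,0,1])
X,R=T(10,-13.5,[487.7,27.8,35],1); print(rel(X-130*a,R),X)
E
```

```text
{'joint_pos': [-20.8, -28.8, 123.5, 15.2, 68.4, -65.3], 'tool_pos': [491.9, -39.0, 205.1], 'tcp_rot': [159.0, 8.3, 129.4], 'ft_force': [-0.1, 0.1, -0.6]} 12.15 85.21421113081522
[0.0776, 0.0098, 0.0489, 14.37, 5.02, -36.4] [489.55735291  27.35408902  24.16711472]
```

move_arm(rows=[[[0.078,0.01,0.049,14.4,5,-36.4],[0.078,0.01,0.049,14.4,5,-36.4],[0.078,0.01,0.049,14.4,5,-36.4],[0.078,0.01,0.049,14.4,5,-36.4],[0.078,0.01,0.049,14.4,5,-36.4],[0.078,0.01,0.049,14.4,5,-36.4],[0.078,0.01,0.049,14.4,5,-36.4]]])

```text
time: 12.85
tool_pos: [467.4, 32.3, 151.6]
tcp_rot: [179.8, 10.0, 166.0]
ft_force: [-0.9, 0.1, -0.3]
finger_gap: 85.6
```

```bash
python3 look.py 9 wrist; python3 - <<'E'
from bar import *
X,R=T(10,-13.5,[487.7,27.8,35],1); print(rel(X,R),X)
E
```

```text
{'joint_pos': [-0.7, -20.0, 120.5, -2.3, 69.7, -76.1], 'tool_pos': [467.4, 32.3, 151.6], 'tcp_rot': [179.8, 10.0, 166.0], 'ft_force': [-0.9, 0.1, -0.3]} 12.85 85.56409648619615
[-0.0002, 0.0008, 0.1296, 0.06, -0.01, -0.56] [489.55735291  27.35408902  24.16711472]
```

View pics/wrist9.png

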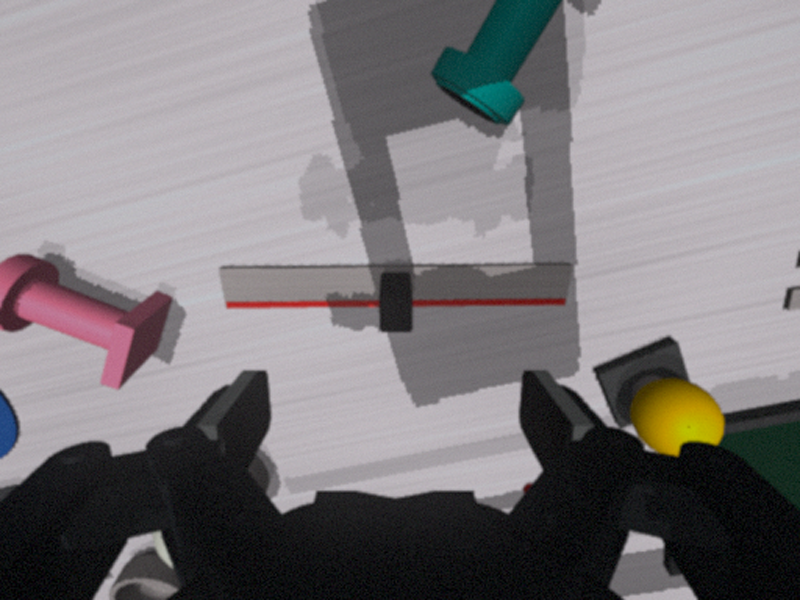

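move_arm(rows=[[[0,0.001,0.05,0,0,-0.6],[0,0.001,0.09,0,0,-0.6],[0,0.001,0.115,0,0,-0.6],[0,0.001,0.13,0,0,-0.6],[0,0.001,0.13,0,0,-0.6],[0,0.001,0.13,0,0,-0.6]]])

```text
time: 13.5
tool_pos: [489.7, 26.5, 24.5]
tcp_rot: [180.0, 10.0, 166.5]
ft_force: [-0.1, 1.0, 0.8]
finger_gap: 85.5
```

move_arm(rows=[[[0,0,0,0,0,0],[0,0,0,0,0,0],[0,0,0,0,0,0],[0,0,0,0,0,0],[0,0,0,0,0,0],[0,0,0,0,0,0],[0,0,0,0,0,0],[0,0,0,0,0,0]]], grip=0, newtons=40)

```text
time: 14.3
tool_pos: [490.3, 26.9, 24.8]
tcp_rot: [-180.0, 10.1, 166.6]
ft_force: [-1.9, 1.4, 5.9]
finger_gap: 19.6
```

```bash
python3 look.py 10 wrist; python3 - <<'E'
from bar import *
from rel import cur
np.set_printoptions(precision=2,suppress=True)
p,R=cur(); print(p, p-11*R.apply([0,0,1]), R.as_matrix())
E
```

```text
{'joint_pos': [-1.3, -5.3, 122.8, -2.6, 52.7, -76.5], 'tool_pos': [490.3, 26.9, 24.8], 'tcp_rot': [-180.0, 10.1, 166.6], 'ft_force': [-1.9, 1.4, 5.9]} 14.3 19.56705510657752
[490.35  26.88  24.83] [488.47  27.33  35.66] [[-0.96  0.23  0.17]
 [ 0.23  0.97 -0.04]
 [-0.18 -0.   -0.98]]
```

View pics/wrist10.png

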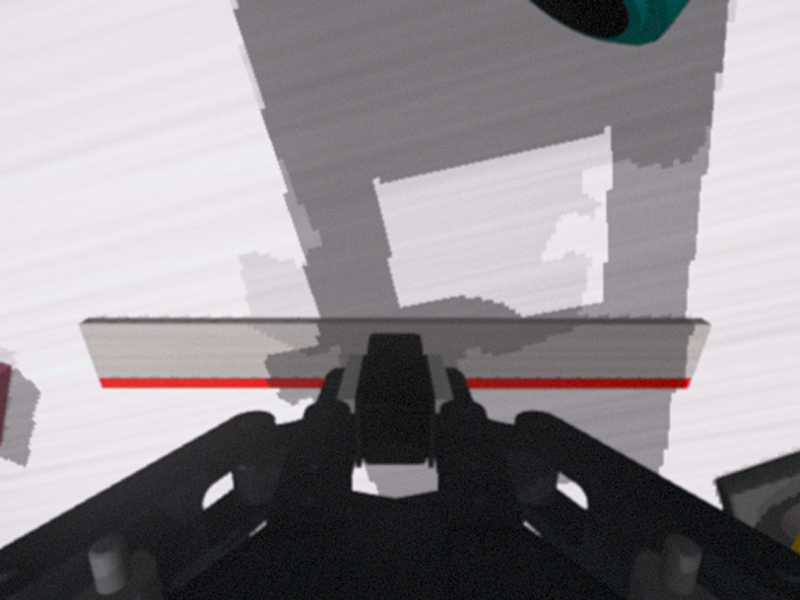

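```bash
python3 - <<'E'
from bar import *
from rel import cur
p,R=cur(); y0=-13.4; g0=p-11*R.apply([0,0,1])
pts=[(g0[0],g0[1],y0),(530,25,-6),(570,21.5,.7),(605,21.5,.7)]
for (a,b,n) in ((0,1,4),(1,2,4),(2,3,3)):
    for k in range(1,n+1):
        x,y,w=np.array(pts[a])+(np.array(pts[b])-np.array(pts[a]))*k/n
        Rn=Ro.from_euler("z",w-y0,degrees=True)*R
        X=np.array([x,y,g0[2]])+11*Rn.apply([0,0,1]); print(rel(X,Rn,p,R))
E
```

```text
[-0.0101, 0.0019, 0.0018, -0.32, -0.0, -1.82]
[-0.0201, 0.0038, 0.0036, -0.65, -0.0, -3.64]
[-0.0302, 0.0057, 0.0054, -0.97, -0.0, -5.46]
[-0.0403, 0.0076, 0.0072, -1.3, -0.0, -7.29]
[-0.0501, 0.0091, 0.0089, -1.59, -0.0, -8.93]
[-0.0598, 0.0106, 0.0106, -1.88, -0.0, -10.58]
[-0.0696, 0.0121, 0.0124, -2.18, -0.0, -12.23]
[-0.0794, 0.0136, 0.0141, -2.47, -0.0, -13.88]
[-0.0905, 0.0163, 0.0161, -2.47, -0.0, -13.88]
[-0.1017, 0.019, 0.0181, -2.47, -0.0, -13.88]
[-0.1129, 0.0217, 0.0201, -2.47, -0.0, -13.88]
```

move_arm(rows=[[[-0.005,0.001,0.0009,-0.15,0,-0.9],[-0.01,0.002,0.0018,-0.3,0,-1.8],[-0.02,0.0038,0.0036,-0.65,0,-3.6],[-0.03,0.0057,0.0054,-1,0,-5.5],[-0.04,0.0075,0.0071,-1.3,0,-7.3],[-0.05,0.009,0.0089,-1.6,0,-8.9],[-0.06,0.0106,0.0107,-1.9,0,-10.6],[-0.07,0.012,0.0124,-2.2,0,-12.2],[-0.0795,0.0136,0.0141,-2.47,0,-13.9],[-0.0905,0.0163,0.0161,-2.47,0,-13.9],[-0.1015,0.019,0.0181,-2.47,0,-13.9],[-0.109,0.021,0.0194,-2.47,0,-13.9],[-0.113,0.0217,0.0201,-2.47,0,-13.9],[-0.113,0.0217,0.0201,-2.47,0,-13.9],[-0.113,0.0217,0.0201,-2.47,0,-13.9]]])

```text
time: 15.85
tool_pos: [606.2, 21.4, 24.7]
tcp_rot: [-180.0, 10.0, -179.2]
ft_force: [-8.2, 1.1, 11.5]
finger_gap: 19.5
```

```bash
python3 look.py 11 wrist top
```

```text
{'joint_pos': [-3.2, 11.8, 104.9, 0.8, 53.4, -94.4], 'tool_pos': [606.2, 21.4, 24.7], 'tcp_rot': [-180.0, 10.0, -179.2], 'ft_force': [-8.2, 1.1, 11.5]} 15.85 19.527546204075023
```

View pics/wrist11.png

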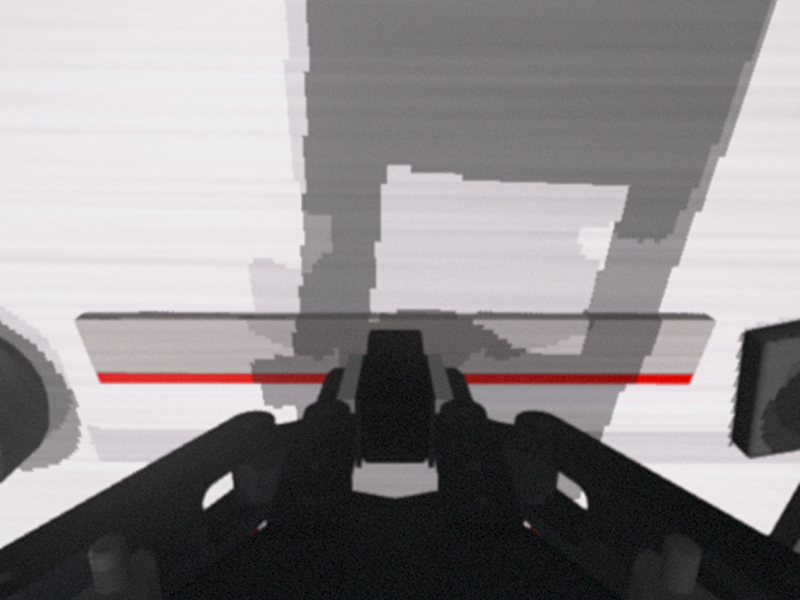

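View pics/top11.png

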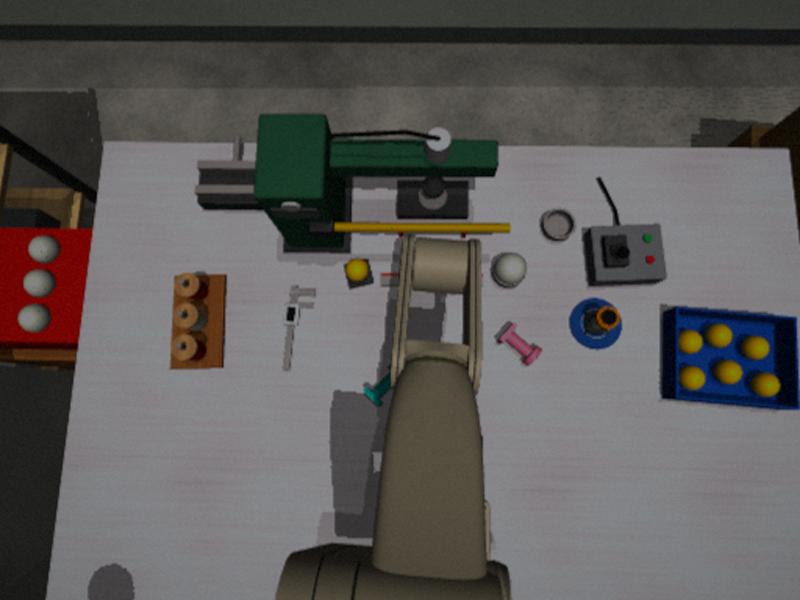

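move_arm(rows=[[[0,0,0,0,0,0],[0,0,0,0,0,0],[0,0,0,0,0,0],[0,0,0,0,0,0],[0,0,0,0,0,0],[0,0,-0.03,0,0,0],[0,0,-0.07,0,0,0],[0,0,-0.07,0,0,0],[0,0,-0.07,0,0,0]]], grip=1)

```text
time: 16.85
tool_pos: [595.5, 21.1, 94.8]
tcp_rot: [-180.0, 10.2, -179.2]
ft_force: [-0.8, -0.0, -0.1]
finger_gap: 85.6
```

```bash
python3 look.py 12 wrist; python3 - <<'E'
from bar import *
from h import *
import pickle
W=pickle.load(open("snap12.pkl","rb"))["wrist"]
h=cv2.cvtColor(W["color"],cv2.COLOR_RGB2HSV)
m=((h[...,0]<8)|(h[...,0]>172))&(h[...,1]>110); m[:100]=0;m[290:]=0
n,l,st,ce=cv2.connectedComponentsWithStats(m.astype(np.uint8));print(st[1:][st[1:,4]>30])
ys,xs=np.nonzero(m);k=np.polyfit(xs,ys,1);k=np.polyfit(xs[abs(ys-np.polyval(k,xs))<4],ys[abs(ys-np.polyval(k,xs))<4],1)
A=plane(W,xs.min(),np.polyval(k,xs.min()),6);B=plane(W,xs.max(),np.polyval(k,xs.max()),6);print(A,B,np.degrees(np.arctan2(-(B-A)[0],(B-A)[1])))
a=T(40,0.7,[0,0,0],1)[1].apply([0,0,1])
X,R=T(40,0.7,[604.5,21.4,36],1); print(rel(X-70*a,R),X); print(rel(X,R,X-70*a,R)); print(sols(X-70*a,R))
E
```

```text
{'joint_pos': [-3.3, 4.3, 104.9, 0.8, 60.6, -94.4], 'tool_pos': [595.5, 21.1, 94.8], 'tcp_rot': [-180.0, 10.2, -179.2], 'ft_force': [-0.8, -0.0, -0.1]} 16.85 85.63456996610762
[[118 202 122   6 498]
 [266 203 122   5 603]
 [174 282  12   8  74]
 [319 282  11   8  70]]Traceback (most recent call last):
  File "<stdin>", line 8, in <module>
    raise TypeError("expected non-empty vector for x")
TypeError: expected non-empty vector for x
```

View pics/wrist12.png

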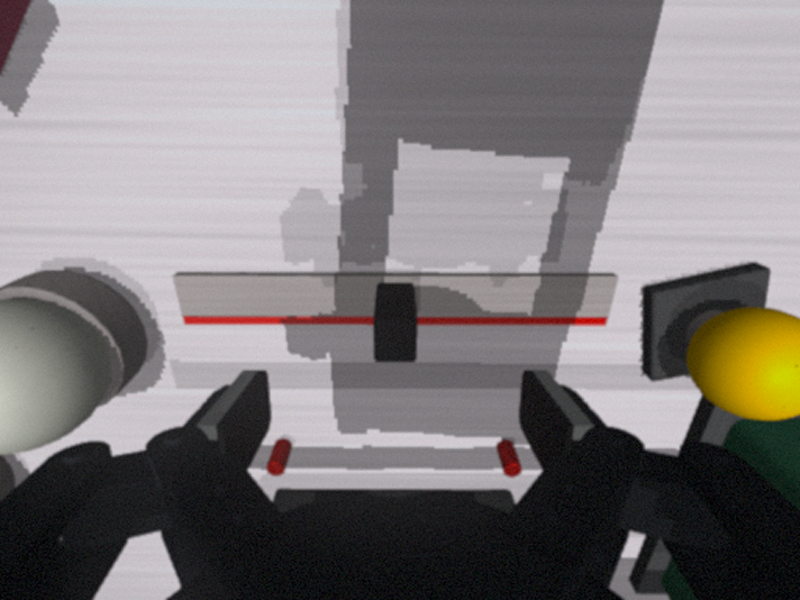

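```bash
python3 - <<'E'
from bar import *
from h import *
import pickle
np.set_printoptions(precision=1,suppress=True)
W=pickle.load(open("snap12.pkl","rb"))["wrist"]
h=cv2.cvtColor(W["color"],cv2.COLOR_RGB2HSV)
m=((h[...,0]<8)|(h[...,0]>172))&(h[...,1]>110); ms=m.copy(); ms[:196]=0;ms[212:]=0
ys,xs=np.nonzero(ms);k=np.polyfit(xs,ys,1)
u=[118,387];A,B=[plane(W,x,np.polyval(k,x),6) for x in u];print("stripe ends",A,B,np.degrees(np.arctan2(-(B-A)[0],(B-A)[1])))
S=[]
for lo,hi in ((165,200),(310,345)):
    q=m.copy();q[:276]=0;q[308:]=0;q[:,:lo]=0;q[:,hi:]=0
    ys,xs=np.nonzero(q);c=(xs.mean(),ys.mean());P11=plane(W,*c,11);S.append(P11);print("stud",c,ys.min(),ys.max(),P11)
d=S[1]-S[0];print("stud line",np.linalg.norm(d),np.degrees(np.arctan2(-d[0],d[1])),(S[0]+S[1])/2)
a=T(40,0.7,[0,0,0],1)[1].apply([0,0,1])
X,R=T(40,0.7,[604.5,21.4,36],1); print(rel(X-70*a,R),X); print(rel(X,R,X-70*a,R)); print(sols(X-70*a,R))
E
```

```text
stripe ends [615.8 -97.    6. ] [613.2 139.8   6. ] 0.6353900049815394
stud (np.float64(178.07042253521126), np.float64(292.55399061032864)) 282 303 [714.2 -53.3  11. ]
stud (np.float64(325.3611111111111), np.float64(293.02314814814815)) 282 304 [712.6  97.3  11. ]
stud line 150.60751875047694 0.6061810042427451 [713.4  22.   11. ]
[0.0295, 0.0001, 0.007, -0.0, -29.94, 0.06] [611.6  21.5  27.6]
[0.0, 0.0, 0.07, 0.0, 0.0, 0.0]
[array([  -5.6,  -20.5,  137.9,   10.4,   23.1, -104.5])]
```

move_arm(rows=[[[0.0295,0,0.007,0,-30,0],[0.0295,0,0.007,0,-30,0],[0.0295,0,0.007,0,-30,0],[0.0295,0,0.007,0,-30,0],[0.0295,0,0.007,0,-30,0],[0.0295,0,0.007,0,-30,0],[0.0295,0,0.007,0,-30,0]]])

```text
time: 17.6
tool_pos: [568.2, 20.6, 82.7]
tcp_rot: [-180.0, 40.0, -179.2]
ft_force: [0.2, -0.4, -0.1]
finger_gap: 85.2
```

```bash
python3 look.py 13 wrist; python3 - <<'E'
from bar import *
X,R=T(40,0.65,[604.2,21.4,36],1); print(rel(X,R))
E
```

```text
{'joint_pos': [-5.7, -20.4, 137.6, 10.5, 23.2, -104.6], 'tool_pos': [568.2, 20.6, 82.7], 'tcp_rot': [-180.0, 40.0, -179.2], 'ft_force': [0.2, -0.4, -0.1]} 17.6 85.22809228408774
[0.0031, 0.0003, 0.07, 0.04, 0.1, 0.11]
```

View pics/wrist13.png

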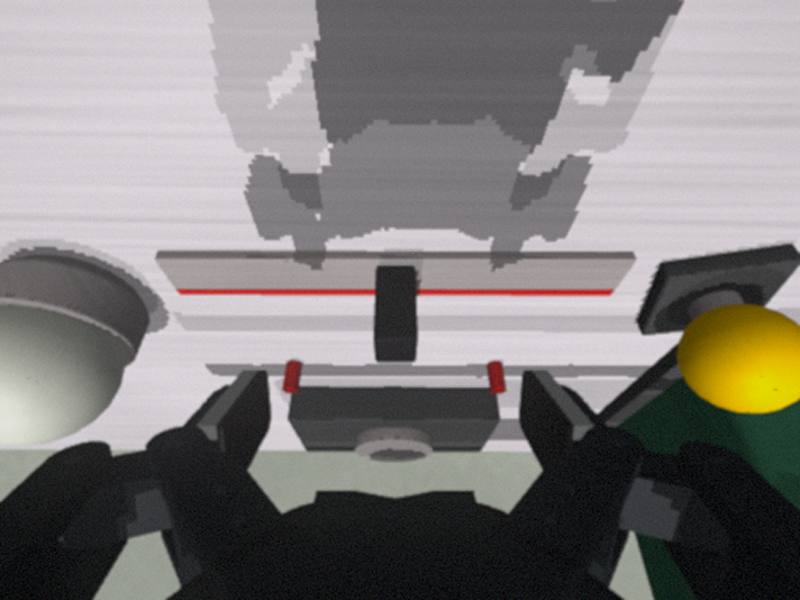

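move_arm(rows=[[[0.003,0.0003,0.03,0,0,0],[0.003,0.0003,0.055,0,0,0],[0.003,0.0003,0.07,0,0,0],[0.003,0.0003,0.07,0,0,0],[0.003,0.0003,0.07,0,0,0]]])

```text
time: 18.15
tool_pos: [609.9, 21.8, 25.8]
tcp_rot: [-180.0, 40.0, -179.2]
ft_force: [-0.9, -0.1, 0.6]
finger_gap: 85.5
```

move_arm(rows=[[[0,0,0,0,0,0],[0,0,0,0,0,0],[0,0,0,0,0,0],[0,0,0,0,0,0],[0,0,0,0,0,0],[0,0,0,0,0,0],[0,0,0,0,0,0],[0,0,0,0,0,0]]], grip=0, newtons=25)

```text
time: 18.95
tool_pos: [609.5, 21.6, 26.1]
tcp_rot: [-180.0, 40.1, -179.2]
ft_force: [-6.8, -0.4, 7.2]
finger_gap: 19.5
```

```bash
python3 look.py 14 wrist; python3 - <<'E'
from bar import *
from rel import cur
p,R=cur(); print(p-11*R.apply([0,0,1]))
for d in (40,80,84,86,88,90,92,94): print(d,rel(p+[d,0.3,0],R,p,R))
E
```

```text
{'joint_pos': [-4.9, -3.6, 131.3, 16.5, 12.8, -110.5], 'tool_pos': [609.5, 21.6, 26.1], 'tcp_rot': [-180.0, 40.1, -179.2], 'ft_force': [-6.8, -0.4, 7.2]} 18.95 19.508921837106435
[602.42214736  21.55222185  34.49559855]
40 [-0.0306, -0.0002, 0.0258, 0.0, 0.0, 0.0]
80 [-0.0612, -0.0008, 0.0515, 0.0, 0.0, 0.0]
84 [-0.0643, -0.0008, 0.0541, 0.0, 0.0, 0.0]
86 [-0.0658, -0.0008, 0.0554, 0.0, 0.0, 0.0]
88 [-0.0673, -0.0009, 0.0567, 0.0, 0.0, 0.0]
90 [-0.0689, -0.0009, 0.0579, 0.0, 0.0, 0.0]
92 [-0.0704, -0.0009, 0.0592, 0.0, 0.0, 0.0]
94 [-0.0719, -0.0009, 0.0605, 0.0, 0.0, 0.0]
```

View pics/wrist14.png

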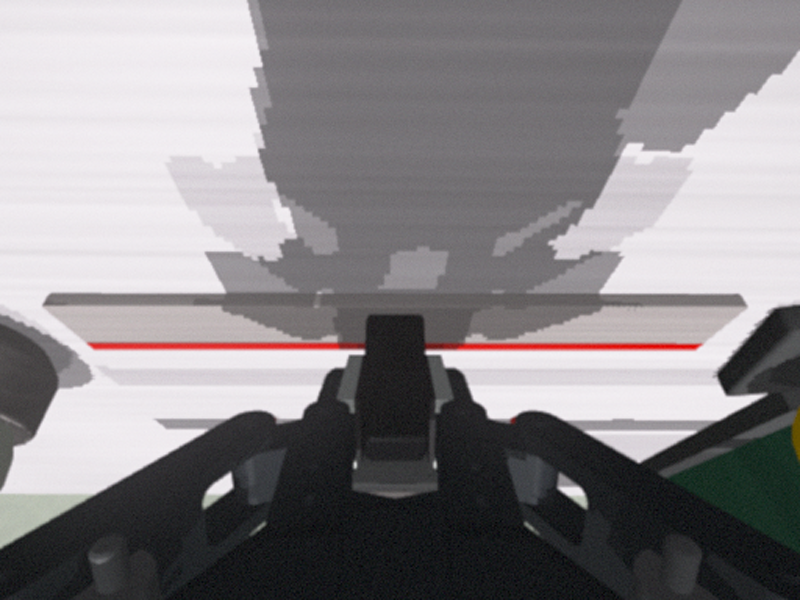

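move_arm(rows=[[[-0.004,0,0.0034,0,0,0],[-0.0115,-0.0001,0.0097,0,0,0],[-0.019,-0.0002,0.016,0,0,0],[-0.0265,-0.0003,0.0223,0,0,0],[-0.034,-0.0004,0.0286,0,0,0],[-0.0415,-0.0005,0.0349,0,0,0],[-0.049,-0.0006,0.0412,0,0,0],[-0.0565,-0.0007,0.0475,0,0,0],[-0.0612,-0.0008,0.0515,0,0,0],[-0.0612,-0.0008,0.0515,0,0,0],[-0.0612,-0.0008,0.0515,0,0,0]]])

```text
time: 20.1
tool_pos: [689.7, 21.8, 25.9]
tcp_rot: [-180.0, 40.1, -179.2]
ft_force: [2.5, 0.3, 0.4]
finger_gap: 19.6
```

```bash
python3 look.py 15 wrist scene top; python3 - <<'E'
import pickle,cv2,numpy as np
d=pickle.load(open("snap15.pkl","rb"))
b=cv2.resize(d["scene"]["color"][130:280,170:370,::-1],(800,600),interpolation=cv2.INTER_CUBIC)
cv2.imwrite("pics/c15.png",b)
E
```

```text
{'joint_pos': [-4.0, 8.5, 118.8, 13.6, 13.1, -106.9], 'tool_pos': [689.7, 21.8, 25.9], 'tcp_rot': [-180.0, 40.1, -179.2], 'ft_force': [2.5, 0.3, 0.4]} 20.1 19.574646047570827
```

View pics/wrist15.png

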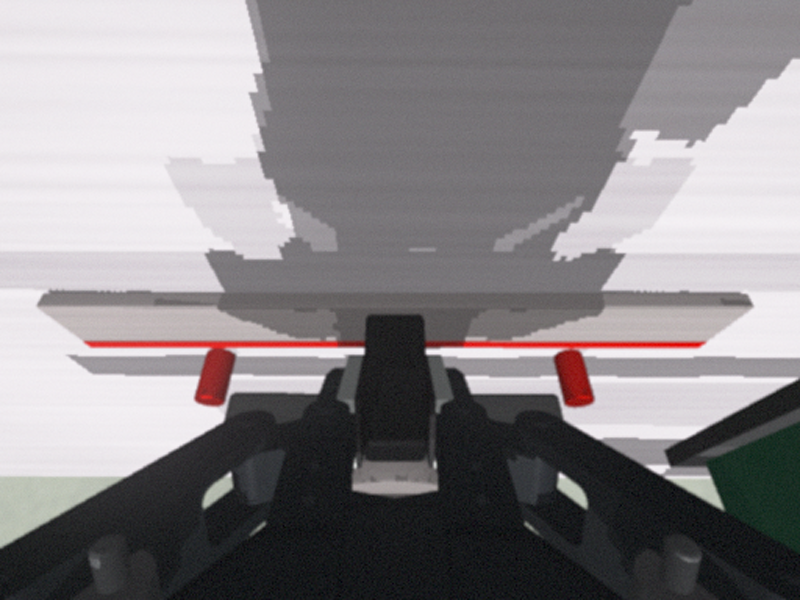

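View pics/c15.png

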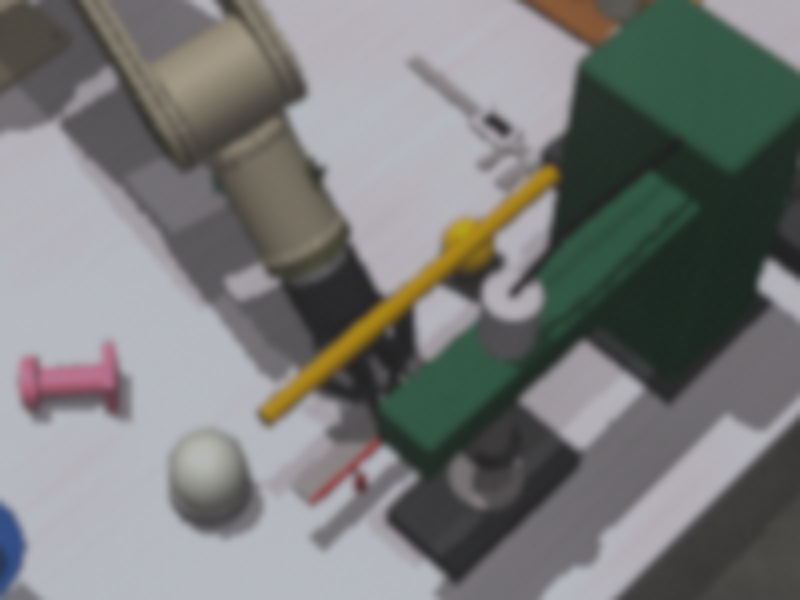

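move_arm(rows=[[[-0.0014,0,0.0015,0,0,0],[-0.0022,0,0.0021,0,0,0],[-0.003,0,0.0028,0,0,0],[-0.0038,0,0.0034,0,0,0],[-0.0038,0,0.0034,0,0,0]]])

```text
time: 20.75
tool_pos: [694.3, 22.0, 25.9]
tcp_rot: [-180.0, 40.1, -179.2]
ft_force: [-7.6, -0.5, 11.3]
finger_gap: 19.5
```

move_arm(rows=[[[-0.0008,0,0.0006,0,0,0],[-0.0015,0,0.0013,0,0,0],[-0.0023,0,0.0019,0,0,0],[-0.0023,0,0.0019,0,0,0]]])

```text
time: 21.15
tool_pos: [697.1, 22.1, 25.9]
tcp_rot: [-180.0, 40.0, -179.2]
ft_force: [-11.1, -0.4, 12.6]
finger_gap: 19.6
```

```bash
python3 look.py 16 wrist; python3 - <<'E'
import pickle,cv2,numpy as np
d=pickle.load(open("snap16.pkl","rb"))["wrist"]["color"][:,:,::-1]
a=cv2.resize(d[200:270,110:180],(400,400),interpolation=cv2.INTER_CUBIC);b=cv2.resize(d[200:270,335:405],(400,400),interpolation=cv2.INTER_CUBIC)
cv2.imwrite("pics/c16.png",np.hstack([a,b]))
E
```

```text
{'joint_pos': [-3.9, 9.5, 117.6, 13.2, 13.3, -106.5], 'tool_pos': [697.1, 22.1, 25.9], 'tcp_rot': [-180.0, 40.0, -179.2], 'ft_force': [-11.1, -0.4, 12.6]} 21.15 19.58534597444202
```

View pics/c16.png

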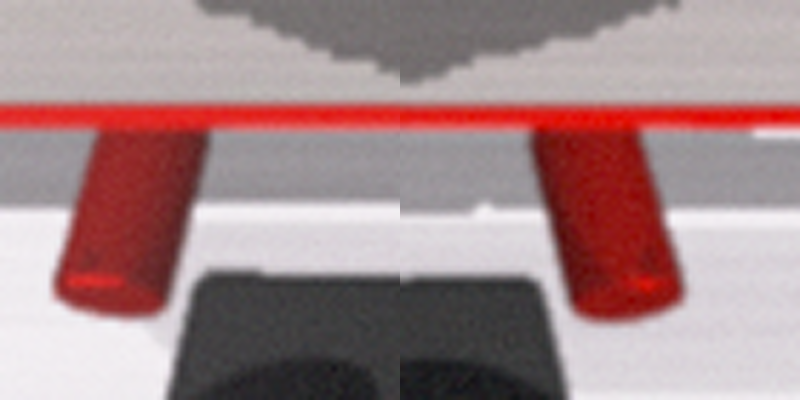

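move_arm(rows=[[[-0.0008,0,0.0006,0,0,0],[-0.0015,0,0.0013,0,0,0],[-0.0015,0,0.0013,0,0,0]]])

```text
time: 21.5
tool_pos: [699.1, 22.2, 25.9]
tcp_rot: [-180.0, 40.0, -179.2]
ft_force: [-10.3, 0.1, 12.2]
finger_gap: 19.4
```

move_arm(rows=[[[-0.0008,0,0.0006,0,0,0],[-0.0008,0,0.0006,0,0,0]]])

```text
time: 21.7
tool_pos: [700.1, 22.2, 25.9]
tcp_rot: [-180.0, 40.0, -179.2]
ft_force: [-9.9, -0.0, 11.2]
finger_gap: 19.5
```

move_arm(rows=[[[-0.0008,0,0.0006,0,0,0],[-0.0012,0,0.001,0,0,0],[-0.0012,0,0.001,0,0,0]]])

```text
time: 22.0
tool_pos: [701.4, 22.2, 25.9]
tcp_rot: [-180.0, 40.0, -179.2]
ft_force: [-16.0, -0.6, 17.3]
finger_gap: 19.4
```

```bash
python3 look.py 17 wrist; python3 - <<'E'
import pickle,cv2,numpy as np
d=pickle.load(open("snap17.pkl","rb"))["wrist"]["color"][:,:,::-1]
a=cv2.resize(d[200:270,110:180],(400,400),interpolation=cv2.INTER_CUBIC);b=cv2.resize(d[200:270,335:405],(400,400),interpolation=cv2.INTER_CUBIC)
cv2.imwrite("pics/c17.png",np.hstack([a,b]))
E
```

```text
{'joint_pos': [-3.9, 10.1, 116.9, 13.0, 13.4, -106.2], 'tool_pos': [701.4, 22.2, 25.9], 'tcp_rot': [-180.0, 40.0, -179.2], 'ft_force': [-16.0, -0.6, 17.3]} 22.0 19.410423569175205
```

View pics/c17.png

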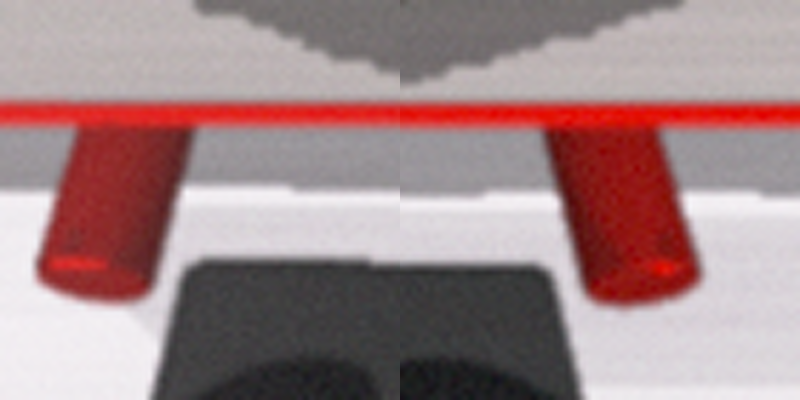

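move_arm(rows=[[[-0.0008,0,0.0006,0,0,0],[-0.0008,0,0.0006,0,0,0]]])

```text
time: 22.25
tool_pos: [702.4, 22.2, 25.9]
tcp_rot: [-180.0, 40.0, -179.2]
ft_force: [-16.8, 0.6, 17.5]
finger_gap: 19.5
```

move_arm(rows=[[[-0.0008,0,0.0006,0,0,0],[-0.0008,0,0.0006,0,0,0]]])

```text
time: 22.45
tool_pos: [703.3, 22.2, 26.0]
tcp_rot: [-180.0, 40.0, -179.2]
ft_force: [-16.6, 0.3, 17.7]
finger_gap: 19.7
```

```bash
python3 look.py 18 wrist top; python3 - <<'E'
import pickle,cv2,numpy as np
from h import *
np.set_printoptions(precision=1,suppress=True)
d=pickle.load(open("snap18.pkl","rb"))["wrist"]["color"][:,:,::-1]
a=cv2.resize(d[200:270,110:180],(400,400),interpolation=cv2.INTER_CUBIC);b=cv2.resize(d[200:270,335:405],(400,400),interpolation=cv2.INTER_CUBIC)
cv2.imwrite("pics/c18.png",np.hstack([a,b]))
for t in (14,15,16,17,18):
    W=pickle.load(open(f"snap{t}.pkl","rb"))["wrist"]
    h=cv2.cvtColor(W["color"],cv2.COLOR_RGB2HSV);m=((h[...,0]<8)|(h[...,0]>172))&(h[...,1]>150)&(h[...,2]>150)
    res=[]
    for u in (100,300):
        q=m[200:240,u:u+20];ys=np.nonzero(q)[0]; res+=[ys.min()+200,ys.mean()+200,ys.max()+200]; 
    uu=110;v=res[1]+0
    print(t,np.array(res),plane(W,110,res[1],6))
    # stud top ends
    m2=((h[...,0]<8)|(h[...,0]>172))&(h[...,1]>110)
    for lo,hi in((112,165),(350,392)):
        q=m2[:290,lo:hi]; ys,xs=np.nonzero(q); 
        if len(ys): yb=ys.max(); xb=xs[ys>=yb-1].mean()+lo; print("   top far rim",xb,yb,plane(W,xb,yb+.5,22))
E
```

```text
{'joint_pos': [-3.9, 10.4, 116.6, 12.9, 13.4, -106.1], 'tool_pos': [703.3, 22.2, 26.0], 'tcp_rot': [-180.0, 40.0, -179.2], 'ft_force': [-16.6, 0.3, 17.7]} 22.45 19.731989246649142
14 [220.  221.  222.  220.  221.1 223. ] [615.4 -64.9   6. ]
   top far rim 138.19230769230768 223 [588.7 -35.   22. ]
   top far rim 370.5 223 [587.   79.6  22. ]
15 [219. 220. 221. 219. 220. 221.] [694.1 -64.    6. ]
   top far rim 134.92857142857142 258 [715.1 -52.3  22. ]
   top far rim 368.5769230769231 259 [714.4  96.4  22. ]
16 [219. 220. 221. 219. 220. 221.] [701.5 -63.7   6. ]
   top far rim 130.6 254 [715.9 -52.3  22. ]
   top far rim 372.1363636363636 255 [715.1  96.4  22. ]
17 [218.  219.5 221.  218.  219.5 221. ] [705.2 -63.3   6. ]
   top far rim 127.92857142857143 251 [715.6 -52.2  22. ]
   top far rim 374.5769230769231 252 [714.7  96.2  22. ]
18 [217.  218.3 239.  217.  218.2 219. ] [705.7 -62.7   6. ]
   top far rim 127.2 250 [716. -52.  22.]
   top far rim 375.9130434782609 251 [715.1  96.4  22. ]
```

View pics/c18.png

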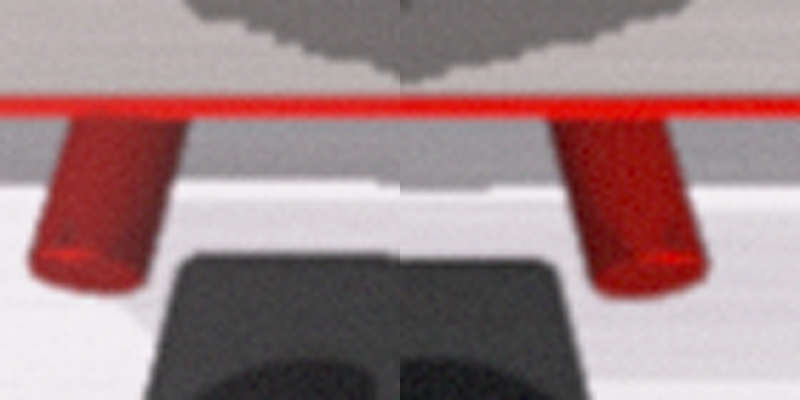

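```bash
python3 - <<'E'
import json
for l in open("log.jsonl").read().split("\n")[-10:]:
    if l: s=json.loads(l);print(round(s["time"],2),[round(x,1) for x in s["ft_force"]],[round(x,2) for x in s["wrist_torque"]],[round(x,2) for x in s["tcp_rot"]])
E
python3 - <<'E'
from bench import sensors
for i in range(1): print(sensors.sense()["wrist_torque"])
E
```

```text
14.3 [-1.9, 1.4, 5.9] [0.23, 0.17, -0.01] [-179.99, 10.09, 166.64]
15.85 [-8.2, 1.1, 11.5] [-0.01, 1.13, 0.03] [-179.98, 9.96, -179.23]
16.85 [-0.8, -0.0, -0.1] [-0.0, 0.12, 0.01] [-179.96, 10.22, -179.24]
17.6 [0.2, -0.4, -0.1] [0.02, 0.26, 0.04] [-179.95, 40.05, -179.22]
18.95 [-6.8, -0.4, 7.2] [-0.04, 0.41, -0.05] [-179.97, 40.08, -179.23]
20.1 [2.5, 0.3, 0.4] [0.1, -0.24, -0.05] [-179.96, 40.1, -179.24]
21.15 [-11.1, -0.4, 12.6] [0.06, 0.42, 0.0] [-179.98, 40.04, -179.22]
22.0 [-16.0, -0.6, 17.3] [-0.01, 0.77, 0.01] [-179.98, 40.02, -179.21]
22.45 [-16.6, 0.3, 17.7] [-0.08, 0.76, -0.03] [-179.98, 40.01, -179.22]
[-0.00549085  0.76641388 -0.07438303]
```

move_arm(rows=[[[0,0,0,0,0,0],[0,0,0,0,0,0],[0,0,0,0,0,0],[0,0,0,0,0,0],[0,0,0,0,0,0]]], grip=1)

```text
time: 23.05
tool_pos: [703.6, 22.1, 25.1]
tcp_rot: [-180.0, 40.0, -179.2]
ft_force: [-0.7, -0.6, 0.6]
finger_gap: 85.7
```

```bash
python3 look.py 19 wrist; python3 - <<'E'
import pickle,cv2,numpy as np
d=pickle.load(open("snap19.pkl","rb"))["wrist"]["color"][:,:,::-1]
a=cv2.resize(d[200:270,110:180],(400,400),interpolation=cv2.INTER_CUBIC);b=cv2.resize(d[200:270,335:405],(400,400),interpolation=cv2.INTER_CUBIC)
cv2.imwrite("pics/c19.png",np.hstack([a,b]))
E
```

```text
{'joint_pos': [-3.9, 10.5, 116.5, 12.9, 13.4, -106.1], 'tool_pos': [703.6, 22.1, 25.1], 'tcp_rot': [-180.0, 40.0, -179.2], 'ft_force': [-0.7, -0.6, 0.6]} 23.05 85.67580862822301
```

View pics/c19.png

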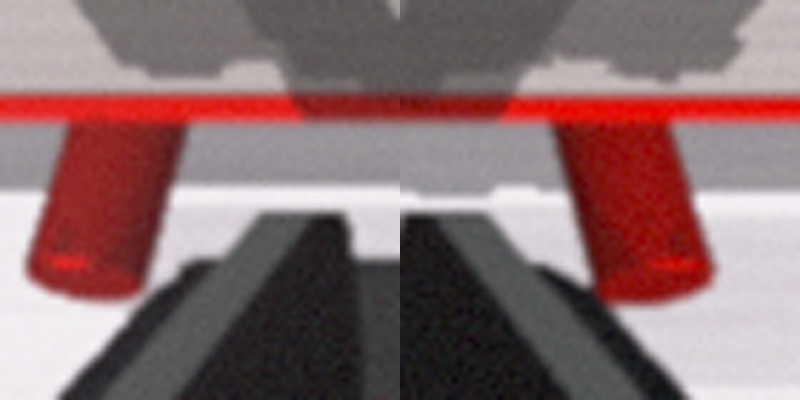

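View pics/wrist19.png

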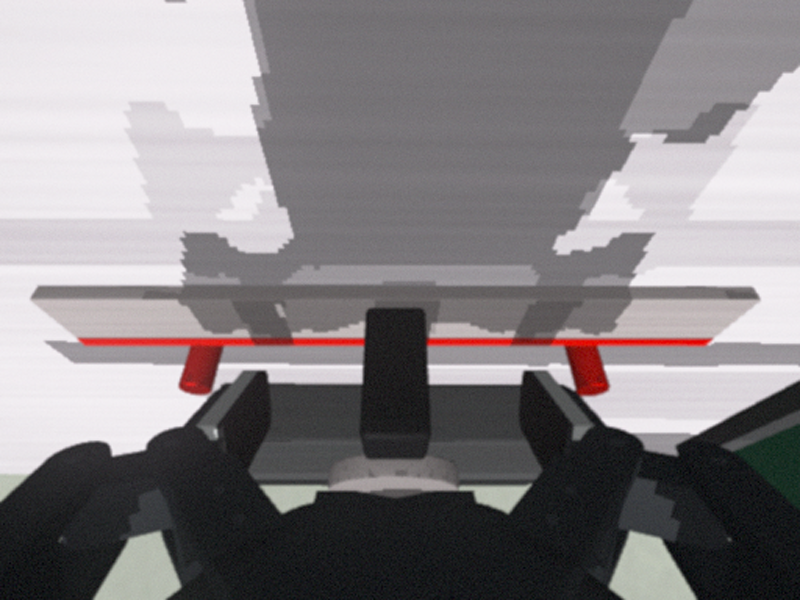

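```bash
python3 - <<'E'
import pickle
from h import *
np.set_printoptions(precision=2,suppress=True)
for t in (14,15,16,17,18,19):
    W=pickle.load(open(f"snap{t}.pkl","rb"))["wrist"]
    c=W["color"].astype(float); red=c[...,0]-(c[...,1]+c[...,2])/2
    U=[];V=[]
    for u in list(range(62,118))+list(range(147,200))+list(range(300,355))+list(range(392,446)):
        col=np.clip(red[205:228,u]-60,0,None)
        if col.sum()>0: U.append(u);V.append((col*np.arange(205,228)).sum()/col.sum())
    U=np.array(U);V=np.array(V);k=np.polyfit(U,V,1);ok=abs(V-np.polyval(k,U))<.7;k=np.polyfit(U[ok],V[ok],1)
    A,B=[plane(W,x,np.polyval(k,x),6) for x in (70,440)]
    print(t,k,ok.mean(),A,B,"yaw",np.degrees(np.arctan2(-(B-A)[0],(B-A)[1])))
    if t>14:
        S=[]
        for lo,hi in((112,165),(348,395)):
            # far rim top by subpixel: column-wise threshold crossing
            prof=[]
            for u in range(lo,hi):
                col=red[228:275,u]; i=np.nonzero(col>50)[0]
                if len(i): j=i.max(); a,b=col[j],col[j+1]; prof.append((228+j+(a-50)/(a-b),u))
            vm=max(prof); top=[p for p in prof if p[0]>vm[0]-.6]; vv=np.mean([p[0] for p in top]);uu=np.mean([p[1] for p in top]); S.append(plane(W,uu,vv,22))
        d=S[1]-S[0]; print("   rim",S[0],S[1],"yaw",np.degrees(np.arctan2(-d[0],d[1])))
E
```

```text
14 [  0.   221.04] 1.0 [615.94 -89.3    6.  ] [612.95 135.94   6.  ] yaw 0.7595516606801924
15 [  0.   219.86] 1.0 [694.37 -88.07   6.  ] [691.44 135.02   6.  ] yaw 0.7528382356341956
   rim [716.38 -51.73  22.  ] [714.93  96.2   22.  ] yaw 0.5628062610961746
16 [ -0.   219.98] 1.0 [701.83 -87.79   6.  ] [698.38 135.08   6.  ] yaw 0.8867227417857354
   rim [716.27 -51.91  22.  ] [715.44  96.44  22.  ] yaw 0.31952642194473907
17 [  0.   219.43] 1.0 [705.54 -87.37   6.  ] [702.41 135.05   6.  ] yaw 0.8050901087220733
   rim [716.62 -51.91  22.  ] [715.25  96.35  22.  ] yaw 0.52926648524157
18 [  0.   218.27] 1.0 [706.04 -86.6    6.  ] [702.84 134.21   6.  ] yaw 0.8317123255348907
   rim [716.37 -52.    22.  ] [715.47  96.32  22.  ] yaw 0.3462732163563603
19 [  0.   218.39] 1.0 [705.02 -85.7    6.  ] [701.89 132.96   6.  ] yaw 0.819195515429763
   rim [716.56 -51.57  22.  ] [715.45  96.12  22.  ] yaw 0.42957563297198137
```

move_arm(rows=[[[0.0027,0,-0.003,0.16,0,0.19],[0.0027,0,-0.003,0.16,0,0.19],[0.0027,0,-0.003,0.16,0,0.19]]])

```text
time: 23.4
tool_pos: [699.7, 22.1, 25.9]
tcp_rot: [-180.0, 40.0, -179.5]
ft_force: [-0.1, -0.1, -0.9]
finger_gap: 85.8
```

move_arm(rows=[[[0,0,0,0,0,0],[0,0,0,0,0,0],[0,0,0,0,0,0],[0,0,0,0,0,0],[0,0,0,0,0,0],[0,0,0,0,0,0],[0,0,0,0,0,0],[0,0,0,0,0,0]]], grip=0, newtons=50)

```text
time: 24.2
tool_pos: [699.9, 22.1, 26.0]
tcp_rot: [-180.0, 40.0, -179.5]
ft_force: [-1.0, 1.6, 1.2]
finger_gap: 19.5
```

```bash
cat > ft.py <<'E'
import look,json
s=look.log();print("torque",[round(x,3) for x in s["wrist_torque"]],[round(x,2) for x in s["tcp_rot"]],[round(x,2) for x in s["tool_pos"]])
E
python3 ft.py
```

```text
{'joint_pos': [-3.8, 9.9, 117.2, 12.0, 13.3, -105.0], 'tool_pos': [699.9, 22.1, 26.0], 'tcp_rot': [-180.0, 40.0, -179.5], 'ft_force': [-1.0, 1.6, 1.2]} 24.2 19.46246533681379
torque [0.162, 0.268, -0.038] [-179.98, 40.04, -179.48] [699.88, 22.1, 26.04]
```

move_arm(rows=[[[-0.0008,0,0.0006,0,0,0],[-0.0015,0,0.0013,0,0,0],[-0.0015,0,0.0013,0,0,0]]])

```text
time: 24.5
tool_pos: [701.2, 22.2, 26.2]
tcp_rot: [-180.0, 40.0, -179.5]
ft_force: [-19.3, -0.1, 18.3]
finger_gap: 19.4
```

```bash
python3 ft.py
```

```text
{'joint_pos': [-3.8, 10.1, 116.9, 11.9, 13.4, -104.9], 'tool_pos': [701.2, 22.2, 26.2], 'tcp_rot': [-180.0, 40.0, -179.5], 'ft_force': [-19.3, -0.1, 18.3]} 24.5 19.432584048285392
torque [-0.049, 1.256, -0.051] [-179.98, 39.98, -179.46] [701.23, 22.16, 26.17]
```

move_arm(rows=[[[-0.0015,0,-0.0003,0,0,0],[-0.0015,0,-0.0003,0,0,0]]])

```text
time: 24.7
tool_pos: [701.3, 22.1, 26.2]
tcp_rot: [-180.0, 39.9, -179.5]
ft_force: [-17.7, -0.3, 13.1]
finger_gap: 19.2
```

```bash
python3 ft.py
```

```text
{'joint_pos': [-3.8, 10.1, 116.8, 11.8, 13.6, -104.7], 'tool_pos': [701.3, 22.1, 26.2], 'tcp_rot': [-180.0, 39.9, -179.5], 'ft_force': [-17.7, -0.3, 13.1]} 24.7 19.236027575581307
torque [-0.109, 1.514, -0.222] [-179.99, 39.86, -179.47] [701.28, 22.15, 26.17]
```

move_arm(rows=[[[-0.0018,0,0.0003,0,0,0],[-0.0018,0,0.0003,0,0,0]]])

```text
time: 24.9
tool_pos: [702.1, 22.2, 26.4]
tcp_rot: [-180.0, 39.8, -179.5]
ft_force: [-21.9, -0.9, 15.3]
finger_gap: 19.4
```

```bash
python3 ft.py
```

```text
{'joint_pos': [-3.8, 10.2, 116.6, 11.6, 13.8, -104.6], 'tool_pos': [702.1, 22.2, 26.4], 'tcp_rot': [-180.0, 39.8, -179.5], 'ft_force': [-21.9, -0.9, 15.3]} 24.9 19.41263171711611
torque [-0.193, 1.873, -0.26] [-180.0, 39.76, -179.47] [702.11, 22.15, 26.37]
```

move_arm(rows=[[[0,0,0,0.13,0,0.15],[0,0,0,0.13,0,0.15]]])

```text
time: 25.1
tool_pos: [702.1, 22.2, 26.4]
tcp_rot: [-180.0, 39.8, -179.6]
ft_force: [-21.5, -2.3, 14.8]
finger_gap: 19.2
```

```bash
python3 ft.py
```

```text
{'joint_pos': [-3.7, 10.2, 116.6, 10.8, 13.7, -103.5], 'tool_pos': [702.1, 22.2, 26.4], 'tcp_rot': [-180.0, 39.8, -179.6], 'ft_force': [-21.5, -2.3, 14.8]} 25.1 19.23095043133407
torque [-0.183, 1.853, 0.006] [-179.97, 39.77, -179.65] [702.11, 22.16, 26.4]
```

move_arm(rows=[[[0,0,0,0,0,0],[0,0,0,0,0,0],[0,0,0,0,0,0],[0,0,0,0,0,0],[0,0,0,0,0,0]]], grip=1)

```text
time: 25.6
tool_pos: [704.5, 22.1, 28.1]
tcp_rot: [-180.0, 40.0, -179.7]
ft_force: [-0.0, 0.8, 0.2]
finger_gap: 85.0
```

```bash
python3 look.py 20 wrist; python3 - <<'E'
import pickle
from h import *
np.set_printoptions(precision=2,suppress=True)
for t in (19,20):
    W=pickle.load(open(f"snap{t}.pkl","rb"))["wrist"]
    c=W["color"].astype(float); red=c[...,0]-(c[...,1]+c[...,2])/2
    U=[];V=[]
    for u in list(range(62,118))+list(range(147,200))+list(range(300,355))+list(range(392,446)):
        col=np.clip(red[205:228,u]-60,0,None)
        if col.sum()>0: U.append(u);V.append((col*np.arange(205,228)).sum()/col.sum())
    U=np.array(U);V=np.array(V);k=np.polyfit(U,V,1);ok=abs(V-np.polyval(k,U))<.7;k=np.polyfit(U[ok],V[ok],1)
    A,B=[plane(W,x,np.polyval(k,x),6) for x in (70,440)]
    print(t,k,ok.mean(),A,B,"yaw",np.degrees(np.arctan2(-(B-A)[0],(B-A)[1])))
d=W["color"][:,:,::-1]
a=cv2.resize(d[200:270,110:180],(400,400),interpolation=cv2.INTER_CUBIC);b=cv2.resize(d[200:270,335:405],(400,400),interpolation=cv2.INTER_CUBIC)
cv2.imwrite("pics/c20.png",np.hstack([a,b]))
E
```

```text
{'joint_pos': [-3.7, 10.2, 116.4, 10.8, 13.6, -103.6], 'tool_pos': [704.5, 22.1, 28.1], 'tcp_rot': [-180.0, 40.0, -179.7], 'ft_force': [-0.0, 0.8, 0.2]} 25.6 84.99028515693658
19 [  0.   218.39] 1.0 [705.02 -85.7    6.  ] [701.89 132.96   6.  ] yaw 0.819195515429763
20 [ -0. 214.] 1.0 [704.95 -86.88   6.  ] [702.99 133.79   6.  ] yaw 0.5078085634764629
```

View pics/c20.png

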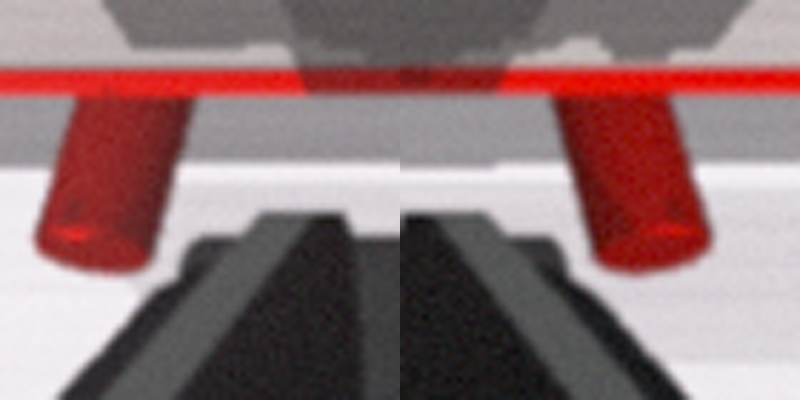

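move_arm(rows=[[[0,0,-0.02,0,0,0],[0,0,-0.05,0,0,0],[0,0,-0.09,0,0,0],[0,0,-0.13,0,0,0],[0,0,-0.16,0,0,0],[0,0,-0.16,0,0,0],[0,0,-0.16,0,0,0]]])

```text
time: 26.35
tool_pos: [602.1, 21.5, 152.0]
tcp_rot: [-179.9, 40.2, -179.7]
ft_force: [0.4, 0.7, -0.1]
finger_gap: 85.1
```

```bash
python3 look.py 21 wrist scene top
```

```text
{'joint_pos': [-4.7, -21.5, 130.3, 6.2, 31.2, -99.2], 'tool_pos': [602.1, 21.5, 152.0], 'tcp_rot': [-179.9, 40.2, -179.7], 'ft_force': [0.4, 0.7, -0.1]} 26.35 85.13843968366416
```

View pics/wrist21.png

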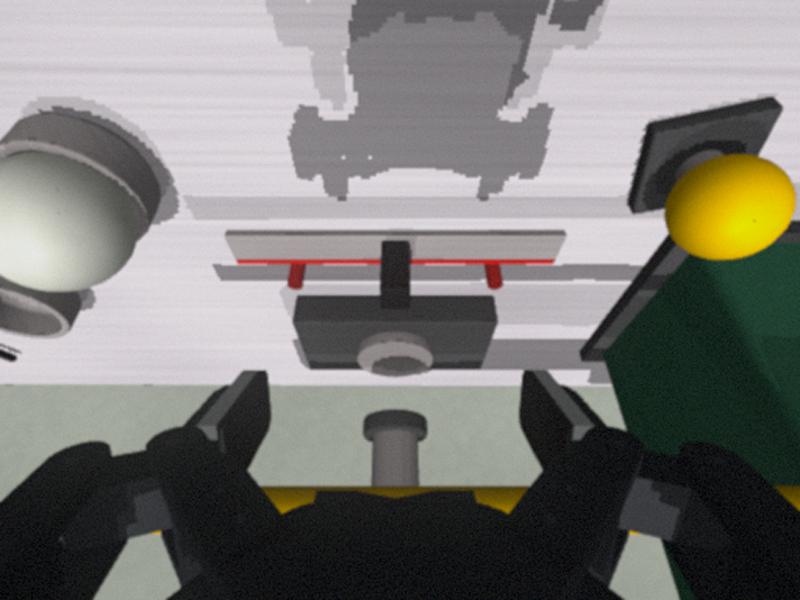

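View pics/top21.png

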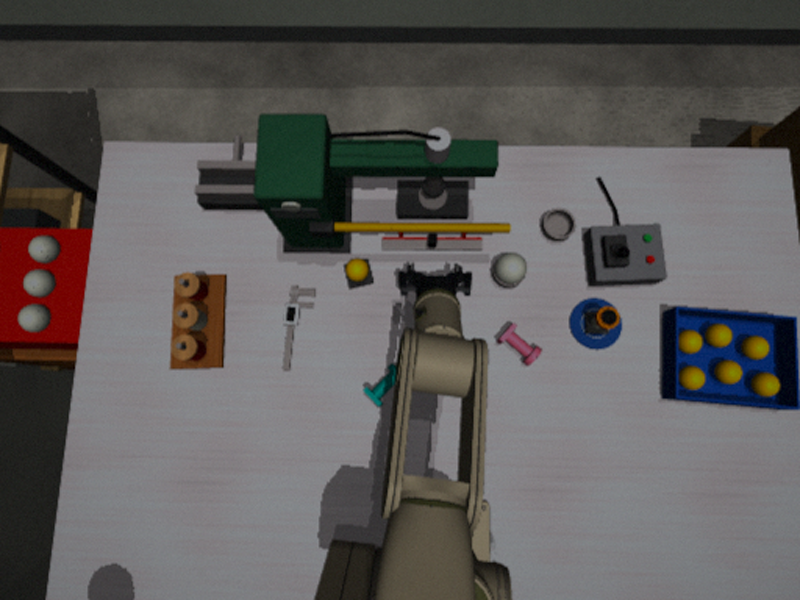

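View pics/scene21.png

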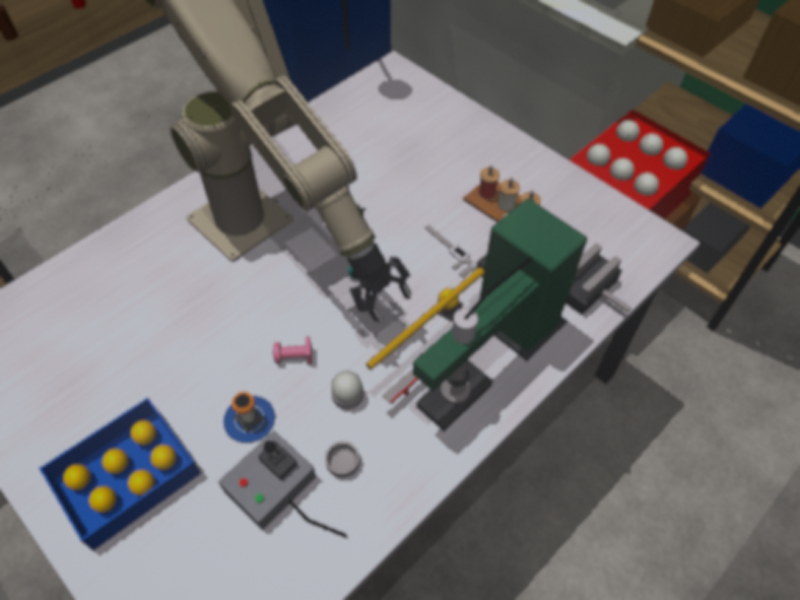

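```bash
python3 - <<'E'
import pickle
from h import *
np.set_printoptions(precision=2,suppress=True)
D=pickle.load(open("snap21.pkl","rb"));W=D["wrist"]
c=W["color"].astype(float); red=c[...,0]-(c[...,1]+c[...,2])/2
U=[];V=[]
for u in list(range(155,183))+list(range(200,240))+list(range(266,305))+list(range(326,352)):
    col=np.clip(red[160:176,u]-50,0,None)
    if col.sum()>0: U.append(u);V.append((col*np.arange(160,176)).sum()/col.sum())
k=np.polyfit(U,V,1)
A,B=[plane(W,x,np.polyval(k,x),6) for x in (160,350)];print("stripe",A,B,"yaw",np.degrees(np.arctan2(-(B-A)[0],(B-A)[1])))
S=[]
for lo,hi in((180,202),(304,326)):
    prof=[]
    for u in range(lo,hi):
        col=red[171:195,u]; i=np.nonzero(col>40)[0]
        if len(i): j=i.max(); a,b=col[j],col[j+1]; prof.append((171+j+(a-40)/(a-b),u))
    vm=max(prof)[0]; t=[p for p in prof if p[0]>vm-.7]; S.append(plane(W,np.mean([p[1] for p in t]),np.mean([p[0] for p in t]),22))
d=S[1]-S[0];print("rims",S,np.degrees(np.arctan2(-d[0],d[1])))
d=c[120:155,0:0]
im=W["color"][150:195,140:365,::-1];cv2.imwrite("pics/c21.png",cv2.resize(im,None,fx=3.5,fy=7,interpolation=cv2.INTER_CUBIC))
# stand and others
T=D["top"];Sc=D["scene"]; ce={}
for n,s,roi in (("top",T,(378,190,402,220)),("scene",Sc,(140,245,170,275))):
    m=np.zeros((384,512),np.uint8)
    for cc,st,mm in blobs(s,(3,120,50),(19,255,255),roi,10): m|=mm.astype(np.uint8)
    e=cv2.fitEllipse(cv2.convexHull(np.argwhere(m)[:,::-1].astype(np.float32)));ce[n]=e[0];print(n,plane(s,*e[0],87))
print("head",two(T,ce["top"],Sc,ce["scene"]))
T0=pickle.load(open("snap0.pkl","rb"))["top"]
for t in (T0,T):
    for cc,st,mm in blobs(t,(18,120,60),(32,255,255),(215,160,245,185),30): print("core",cc)
    for cc,st,mm in blobs(t,(15,10,100),(50,90,255),(310,155,345,190),30): print("ball",cc)
for nm,(x0,y0,x1,y1) in dict(cal=(178,180,205,240),sw=(372,140,430,185),cup=(340,128,372,160),core=(218,160,245,188),ball=(310,155,342,188)).items():
    print(nm,"mean abs diff",np.abs(T0["color"][y0:y1,x0:x1].astype(float)-T["color"][y0:y1,x0:x1]).mean())
E
```

```text
stripe [704.7  -86.43   6.  ] [703.01 136.45   6.  ] yaw 0.4358536498241519
rims [array([717.32, -52.64,  22.  ]), array([716.23,  97.09,  22.  ])] 0.41693895072385545
top [ 505.46 -357.74   87.  ]
scene [ 510.55 -358.21   87.  ]
head (array([ 507.03, -358.29,   82.05]), np.float64(2.672301692611726))
core [228.11 172.34]
ball [327.82 170.92]
core [228.08 172.31]
ball [327.86 170.93]
cal mean abs diff 2.0444444444444443
sw mean abs diff 2.2298850574712645
cup mean abs diff 1.93359375
core mean abs diff 1.9241622574955908
ball mean abs diff 1.8791035353535352
```

View pics/c21.png

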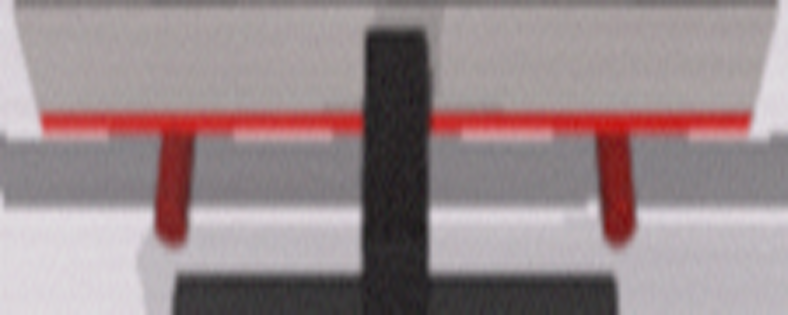

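```bash
python3 -c "
from bench import hand_in; print(hand_in())"
```

```text
the job is handed in; nothing more can be done
None
```

I stood the ball stand upright on the blue pad first. Then I slid the straightedge in under the rail against both red studs, let go and handed the job in. The robot's clock read about 26 s of the 72 s allowed.

**How the straightedge went in:**
- The first grip could not be tilted enough for the gripper to pass under the rail. I squared the bar up in front of the press, let go, and gripped it again with the tool tilted 40°.
- On the first contact the grip slipped. After I let go, the camera showed the bar turned about 0.3° from the stud line, leaving a gap of about 1 mm at the left stud.
- I gripped it again and corrected the angle under light pressure, about 22 N at the wrist. The twist at the wrist fell from -0.26 to about 0 N m, which means both studs were taking load, and then I released it.

**Last checks, after the arm had backed off:**
- **Straightedge:** the red edge lies at 0.44° and the stud line at 0.42°, so they are parallel within what I can measure. No gap shows at either stud.
- **Stand:** it is upright, with its head at (507, -358) mm against the measured pad centre of (506, -358) mm.
- **Other objects:** the ball and core have not moved measurably in the top view. The image areas around the other cup, caliper and switch match the first picture.

**Disagreements:**
- The top and scene cameras differ by 4–5 mm in x, so I used values between the two.
- Individual stud-line readings ranged from 0.32° to 0.66°.

I kept the bar flat by holding the tool height constant. The readings showed it pressing on the bench for almost all of the slide. One reading near the end of the slide was close to zero vertical force, so I can't fully rule out a brief unloading there.

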